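# Free the stuck core plate and hang the mould cups to dry

## Task

The core plate is stuck in the green press: pick up the wooden mallet by its handle and walk the plate out towards the robot with light taps on the press side of its red ears, left and right in turn, never letting one ear get more than about 15 mm ahead of the other, until both are out at their stops. Stand the mallet back upright on its black pad, then put every orange mould cup upside down over a peg of its own, rim resting on the plate. Do not shift the plate with the fingers, and leave the other things alone.

Things in the scene. Friction and masses are not known exactly. Their poses are not given: they have to be found in the camera images.
- press: green hand press, 272 mm wide: bed, two columns and a bridge (underside 88, top 102 mm above the table; screw boss on it to 137 mm). Origin on the table, mid-width, under the pegs' home line; x points away from the robot into the press (yaw within 0.15 rad), y left, z up. The bridge covers x -8 to +92 mm. Fixed
- core_plate: aluminium plate with 3 brass pegs, top 26 mm above the table, stuck under the bridge's edge. Comes out along the press's -x, 56 mm to its stops. Red ears stand at both ends of its front rail, 175 mm left and right of the middle. Each ear is held by 5 N of friction of its own: a push moves that ear only, as far as pushed; it stays where left. 0.05 rad crooked = one ear 17 mm ahead
- left_walk (a joint): how far the left (+y) ear is out: 0 = home, 0.160 rad = at its stop; 1 rad stands for 350 mm of ear travel (56 mm in all)
- right_walk (a joint): the same for the right (-y) ear: 0 = home, 0.160 rad = at its stop; 350 mm of ear travel to the radian
- ear_left (a point): centre of the tapping face of the left red ear: the upright face on its press side (press +x), 50 mm wide in y, from 14 to 64 mm above the table; the ear is 15 mm thick, this point 45 mm above the table. Over 100 mm are free behind it; the press's column begins 34 mm inward of this point. Axes as the press while square
- ear_right (a point): the same point on the right red ear
- peg0 (a point): foot of the left brass peg, on the plate's top (26 mm above the table): peg 20 mm across, 50 mm tall, pointed; axes as the core plate. With the plate out the bridge's edge is 48 mm behind the peg's axis
- peg1 (a point): foot of the middle peg, 85 mm from the others
- peg2 (a point): foot of the right peg
- mallet_handle (a point): point in the mallet's handle, 100 mm above its foot, 26 mm below the handle's top. Wooden mallet standing on its block head, handle up: head 70 x 46 x 44 mm (x, y, z; striking faces to +x and -x), square handle 22 x 22 mm above it, 126 mm tall in all; 0.25 kg
- mallet: the same mallet; origin at the centre of its head's underside
- pad: round black rubber pad, 110 mm across, 4 mm thick, where the mallet stands; origin under its centre. Fixed
- board: blue drying board 360 x 280 x 10 mm on which the cups lie; origin under its centre. Fixed
- cup0_mid (a point): centre of an orange square mould cup (absent in some runs): 50 x 50 mm outside, 60 mm long, walls 4 mm, 42 x 42 mm inside, one end closed; 0.09 kg. x axis points out of the open mouth, which is 30 mm from this point. Lies on a side on the board, mouth roughly to the right (-y), towards the press. Upside down, rim on the core plate, this point is 56 mm above the table
- cup0: the same cup; origin in the middle of the side it first lies on, x axis out of the mouth
- cup1_mid (a point): centre of an orange square mould cup (absent in some runs): 50 x 50 mm outside, 60 mm long, walls 4 mm, 42 x 42 mm inside, one end closed; 0.09 kg. x axis points out of the open mouth, which is 30 mm from this point. Lies on a side on the board, mouth roughly to the right (-y), towards the press. Upside down, rim on the core plate, this point is 56 mm above the table
- cup1: the same cup; origin in the middle of the side it first lies on, x axis out of the mouth
- cup2_mid (a point): centre of an orange square mould cup (absent in some runs): 50 x 50 mm outside, 60 mm long, walls 4 mm, 42 x 42 mm inside, one end closed; 0.09 kg. x axis points out of the open mouth, which is 30 mm from this point. Lies on a side on the board, mouth roughly to the right (-y), towards the press. Upside down, rim on the core plate, this point is 56 mm above the table
- cup2: the same cup; origin in the middle of the side it first lies on, x axis out of the mouth
- tin: red tin, 60 mm across, 55 mm tall: a bystander, leave it alone
- spool: red spool, 38 mm across, 60 mm tall: a bystander, leave it alone
- oil: amber bottle, 130 mm tall: a bystander, leave it alone
- jar: glass jar with brass lid, 80 mm tall: a bystander, leave it alone
- scraper: spatula lying on the table: a bystander, leave it alone
Things that resemble listed ones, but are neither listed nor needed, are in the scene too. What is shaped like the pad but purple or turquoise is not meant.

How it is judged:
By the outcome, as a careful person would: the job done as asked, in the order asked, and still so for the second after the job is handed in, with the robot touching nothing.
Of cup0, cup1, cup2 only 2 to 3 are there at a start; the rules pass over those that are not, and their reading is None.
At some moment in a run one of cup0, cup1, cup2 may be knocked a few centimetres aside while the robot is not near it.
It also fails if it takes over 210 s, if anything falls off the work surface, if the arm or the gripper's body presses on something with over 40 N, if the wrist force passes 120 N, or if a joint passes its speed limit or range.

## Robot

A 6-joint arm with a two-finger parallel gripper is mounted at the origin on the work surface. World frame = base frame: x ahead of the robot, y to its left, z up, the work surface at z = 0. Lengths are in m, angles in rad, forces in N, time in s.
With the tool pointing down it reaches from about 0.4 to 0.825 m from the base axis. Payload 7 kg.
Tool frame: the origin (TCP) lies on the centre line of the jaws, within the pads' length; the fingertips stand arm.tip_reach ahead of it and the grasp point (between the pads) lies 5 mm behind it (arm.tip_reach is the distance from the TCP to the fingertips, in m); z points along the fingers, y is the line along which they close (so a half turn about z gives the same grasp; the last joint's range is limited). The gripper opens to 88 mm and grips with 3 to 60 N. Pads are 19 mm wide; open, the fingers measure 130 mm over their backs; the gripper's body (78 mm by 193 mm) begins 47 mm behind the grasp point.
Start: joints at [1.504, 0.359, 0.012, 0, -1.224, -0.288], TCP at [0.235, 0.633, 0.241] pointing down, gripper open.
Joint ranges: [-3.07, 3.07], [-1.43, 2.12], [-1.02, 1.25], [-3.03, 1.67], [-3.05, -0], [-3.03, 3.03]. Speed limits (rad/s): [2.39, 2.39, 3.01, 3.14, 3.14, 3.14].

## Interface

Orientations are given as [roll, pitch, yaw] about the fixed x, y, z axes, in that order (R = Rz(yaw) Ry(pitch) Rx(roll)).
In Python, from station import status, optics, order, arm gives the robot as it stands. The module is installed in compiled form; this text tells all that it offers.
- The arm moves only by the shell command python3 -m jog 'ROWS' [FORCE]. ROWS is JSON, a list of rows, each a list of 3 entries, a list of its own where there are three numbers: the gripper command: -1 is shut, 1 is fully open, values between are in proportion, then the shift along the tool's x, y, z in mm, then the turn about the tool's z in rad. A call has 1 to 20 rows; each row is the pose to reach, as a shift and turn from the pose commanded when the call began, along the tool's axes at that moment; what a row does not reach only later rows make up. A row lasts 1/8 s, in which the tool goes at most 62.5 mm and 10.7 degrees, less where a joint would pass 70% of its speed; a pose out of reach is approached as far as the arm can. A call with a gripper value outside its range is refused whole. The fingers move at their own pace and stop on an object; FORCE is the grip in N (left out, the last holds). Time passes only in rows, so rows that repeat a pose let the fingers close. It gives the time, the measured TCP pose, the force, the opening and the grip force at its end, in the units of the state.
- status.get_state(): the state, without advancing time (a new reading comes with each control period).
- optics.grab_frame(name): name is "scene" or "side" or "wrist"; returns a dict with "color" (480x640x3 uint8, red, green, blue), "mtx" (3x3 intrinsics, pixels), "cam_to_world" (4x4, takes a point from camera to world coordinates). Camera axes: x right, y down, z forward; pixel columns grow to the right and rows downward; lengths in m; the calibration is good to about 2 mm. The wrist camera is an equidistant fisheye: a pixel r from the principal point sees the ray r / f radians off the axis. A picture is of the moment at which its call begins. There is no depth.
- order.job_done(): hands the job in; it is judged then, once.
The state is a dict: "t": time; "q": joint angles; "qd": joint speeds; "joint_efforts": joint torques, N m; "eef_pos": TCP position; "ee_rot": TCP orientation; "force": force on the tool from outside, world axes, zero at the start; "moment": the same for the moment, N m; "width": finger opening in m; "gripper_force": force on a finger pad.
Only numpy, scipy, OpenCV 4.12 (cv2) and the standard library are available. Lean on these libraries where they do the work, as an engineer would, in place of code of your own. Each camera call takes 0.05 s, during which the arm holds its last target. There are 200 camera calls.

## Working session

There is one attempt and no reset: what is moved stays moved. The work goes in short steps, Python scripts to look and compute and a shell command to move; the robot and the scene stay as the last step left them, time stands still between calls to the robot, and variables do not carry over. Pictures are saved under pics/ and viewed, at most 14 in all, crops included, and the job is handed in when it is done.

```bash
ls; mkdir -p pics; python3 - <<'E'
from station import status, optics, order, arm
import cv2
s=status.get_state();print({k:s[k] for k in('t','eef_pos','ee_rot','width','force')}, arm.tip_reach)
for n in("scene","side","wrist"):
    f=optics.grab_frame(n);cv2.imwrite(f"pics/{n}0.png",f["color"][:,:,::-1]);print(n,f["mtx"],f["cam_to_world"])
E
```

```text
pics
{'t': 0.0, 'eef_pos': array([0.23436112, 0.63250868, 0.23962956]), 'ee_rot': array([ 3.13992240e+00, -1.43066074e-04, -3.54964756e-01]), 'width': 0.08788529151379848, 'force': array([-0.16824541, -0.35461481,  0.07058193])} 0.014
scene [[519.84033663   0.         319.53243135]
 [  0.         519.84033663 239.27534461]
 [  0.           0.           1.        ]] [[-0.59556212  0.51434015 -0.61705751  1.2584938 ]
 [ 0.80315547  0.36622133 -0.46991833  0.50158229]
 [-0.01571824 -0.77545867 -0.63120266  0.85545202]
 [ 0.          0.          0.          1.        ]]
side [[433.93478082   0.         323.28225993]
 [  0.         433.93478082 237.53438243]
 [  0.           0.           1.        ]] [[ 0.7334687  -0.42375096  0.53146852 -0.01037927]
 [-0.67958994 -0.44168389  0.58572421 -0.6706124 ]
 [-0.01346012 -0.79079104 -0.6119382   0.72459262]
 [ 0.          0.          0.          1.        ]]
wrist [[371.64829954   0.         319.77392383]
 [  0.         371.64829954 236.84969497]
 [  0.           0.           1.        ]] [[-0.34671163 -0.89566414 -0.2785261   0.30970044]
 [-0.93797092  0.33147368  0.10166494  0.60436214]
 [ 0.00126643  0.2964978  -0.9550327   0.38407257]
 [ 0.          0.          0.          1.        ]]
```

View pics/scene0.png

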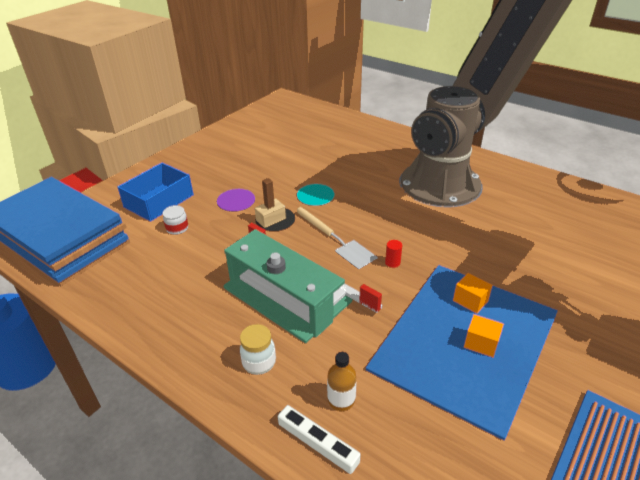

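View pics/side0.png

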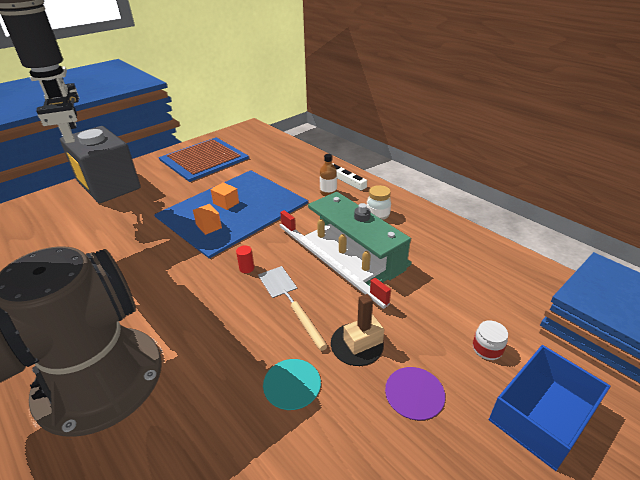

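View pics/wrist0.png

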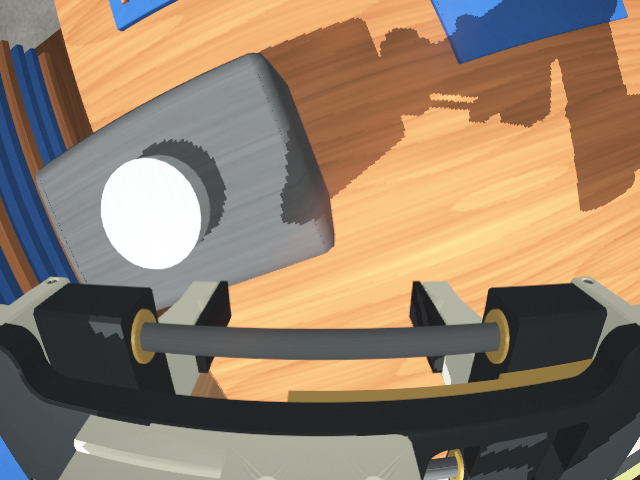

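The scene view shows the mallet on its pad at about (268,200), the press at (290,285) and two cups at (472,292) and (484,335), with the third cup absent. The side view shows the ears at (288,219) and (380,291), and three pegs. The wrist view shows a grey block under the gripper.

```bash
cat > h.py <<'E'
import numpy as np, cv2
from station import status, optics
def ray(f,u,v,fish=False):
    K,T=f["mtx"],f["cam_to_world"]
    a=np.array([(u-K[0,2])/K[0,0],(v-K[1,2])/K[1,1]])
    if fish:
        r=np.hypot(*a); d=np.array([*(a/r*np.sin(r) if r>0 else a),np.cos(r)])
    else: d=np.array([*a,1.])
    return T[:3,3],T[:3,:3]@d
def onz(f,u,v,z,fish=False):
    c,d=ray(f,u,v,fish); return c+d*(z-c[2])/d[2]
def proj(f,P,fish=False):
    K,T=f["mtx"],f["cam_to_world"]; p=(np.atleast_2d(P)-T[:3,3])@T[:3,:3]
    if fish:
        r=np.hypot(p[:,0],p[:,1]); th=np.arctan2(r,p[:,2]); q=p[:,:2]/r[:,None]*th[:,None]
    else: q=p[:,:2]/p[:,2:]
    return q*K[0,0]+K[:2,2]
def crop(img,x0,x1,y0,y1,s): return cv2.resize(img[y0:y1,x0:x1],None,fx=s,fy=s,interpolation=cv2.INTER_CUBIC)
E
python3 - <<'E'
from h import *
sd=cv2.imread("pics/side0.png");sc=cv2.imread("pics/scene0.png")
o=np.zeros((600,785,3),np.uint8)
a=crop(sd,275,425,200,370,3.5);o[:595,:525]=a
o[:360,535:775]=crop(sc,450,510,270,360,4)
o[365:597,535:735]=crop(sc,245,295,176,234,4)
cv2.imwrite("pics/c1.png",o)
E
```

```text
(no output)
```

View pics/c1.png

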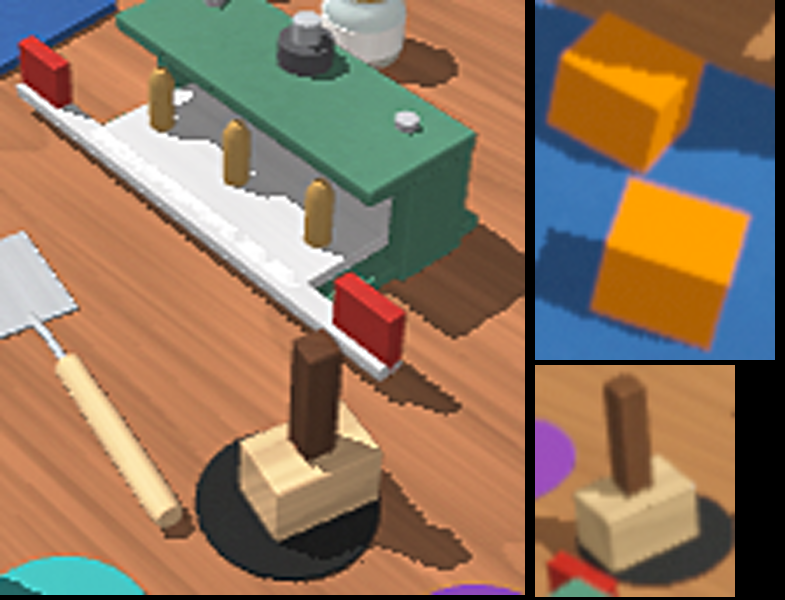

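Side crop (3.5x): handle top (317,347), head top corners (240,455), (274,497) and (382,455), peg tops (161,72), (236,124) and (318,182), bridge front corners (118,15) and (375,200), rear right (475,135). Now the press in the scene view.

```bash
python3 - <<'E'
from h import *
sc=cv2.imread("pics/scene0.png")
cv2.imwrite("pics/c2.png",crop(sc,215,395,220,335,4.4))
f=optics.grab_frame("side");g=optics.grab_frame("scene")
S=lambda x,y,z:onz(f,275+x/3.5,200+y/3.5,z).round(4)
C=lambda x,y,z:onz(g,245+(x-535)/4,176+(y-365)/4,z).round(4)
U=lambda x,y,z:onz(g,450+(x-535)/4,270+y/4,z).round(4)
print("handle",S(317,347,.130),C(626,382,.130))
print("headS",S(240,455,.048),S(274,497,.048),S(382,455,.048),"headC",C(577,495,.048),C(612,530,.048),C(697,490,.048))
print("pad",S(290,507,.004),C(655,535,.004))
for p in[(161,72),(236,124),(318,182)]:print("peg",S(*p,.076))
for p in[(118,15),(375,200),(475,135)]:print("bridge",S(*p,.102))
for p in[(22,40),(70,68),(333,283),(403,318),(390,372)]:print("earfront",S(*p,.064))
print("cupfar top",[U(*p,.06) for p in[(607,12),(703,63),(653,108),(563,52)]],"near",[U(*p,.06) for p in[(630,180),(750,215),(728,290),(606,245)]])
E
```

```text
handle [ 0.4345 -0.2963  0.13  ] [ 0.4332 -0.2907  0.13  ]
headS [ 0.4015 -0.2723  0.048 ] [ 0.3941 -0.3064  0.048 ] [ 0.4601 -0.3279  0.048 ] headC [ 0.4638 -0.3158  0.048 ] [ 0.4797 -0.2709  0.048 ] [ 0.4131 -0.2541  0.048 ]
pad [ 0.4219 -0.2942  0.004 ] [ 0.4245 -0.2852  0.004 ]
peg [0.5972 0.0066 0.076 ]
peg [ 0.5926 -0.0762  0.076 ]
peg [ 0.5872 -0.1592  0.076 ]
bridge [0.5991 0.0554 0.102 ]
bridge [ 0.5761 -0.2166  0.102 ]
bridge [ 0.6745 -0.2185  0.102 ]
earfront [0.5598 0.1249 0.064 ]
earfront [0.5625 0.0704 0.064 ]
earfront [ 0.5319 -0.2238  0.064 ]
earfront [ 0.5399 -0.2742  0.064 ]
earfront [ 0.5    -0.2981  0.064 ]
cupfar top [array([0.3844, 0.2502, 0.06  ]), array([0.3921, 0.3092, 0.06  ]), array([0.4398, 0.301 , 0.06  ]), array([0.4282, 0.2442, 0.06  ])] near [array([0.4949, 0.3122, 0.06  ]), array([0.4821, 0.3704, 0.06  ]), array([0.5344, 0.3798, 0.06  ]), array([0.5423, 0.3203, 0.06  ])]
```

View pics/c2.png

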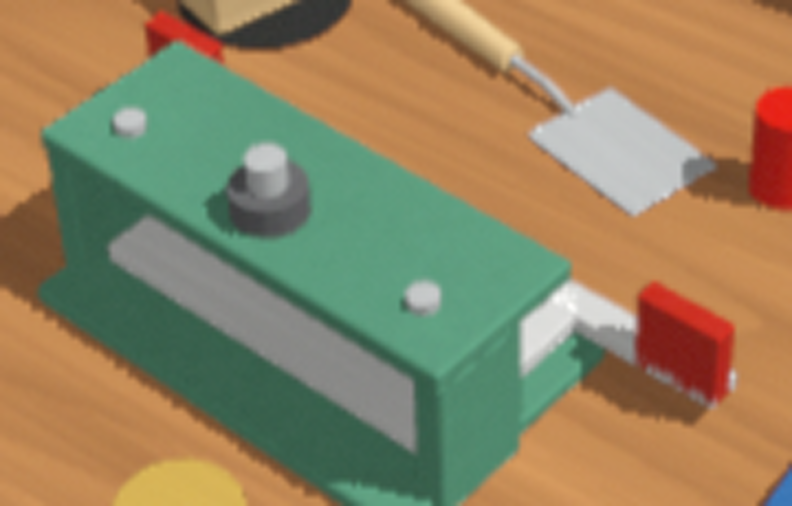

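Scene crop (4.4x): bridge top corners (180,40), (45,130), (570,268) and (440,378), left ear press-side face top edge from (640,300) to (722,345). I'll fit the press pose and work out the first move.

```bash
cat >> h.py <<'E'
def rel(P,yaw=None):
    "offset (mm, tool axes) and turn from present pose to world P, tool yaw"
    from scipy.spatial.transform import Rotation as Ro
    s=status.get_state(); R=Ro.from_euler('xyz',s['ee_rot']).as_matrix()
    d=(R.T@(np.array(P)-s['eef_pos'])*1e3).round(1)
    t=None if yaw is None else round(float((s['ee_rot'][2]-yaw+np.pi)%(2*np.pi)-np.pi),3)
    return d.tolist(),t
E
python3 - <<'E'
from h import *
from scipy.optimize import least_squares
f=optics.grab_frame("side");g=optics.grab_frame("scene")
S=lambda x,y:(275+x/3.5,200+y/3.5)
C=lambda x,y:(215+x/4.4,220+y/4.4)
B=[(-.008,.136,.102),(-.008,-.136,.102),(.092,-.136,.102),(.092,.136,.102)]
obs=[(f,B[0],S(118,15)),(f,B[1],S(375,200)),(f,B[2],S(475,135)),(g,B[0],C(570,268)),(g,B[1],C(180,40)),(g,B[2],C(45,130)),(g,B[3],C(440,378))]
def W(p,q):
    c,s=np.cos(p[2]),np.sin(p[2]);return np.array([p[0]+c*q[0]-s*q[1],p[1]+s*q[0]+c*q[1],q[2]])
r=least_squares(lambda p:np.concatenate([proj(k,W(p,q))[0]-o for k,q,o in obs]),[.6,-.08,-.08])
print("press",r.x.round(4),r.fun.round(1))
E_=[onz(g,*C(640,300),.064),onz(g,*C(722,345),.064)];print("left ear face",E_)
P=r.x;c,s=np.cos(P[2]),np.sin(P[2])
for w in[(.5608,.0977),(.5359,-.249),(.5972,.0066),(.5926,-.0762),(.5872,-.1592),E_[0],E_[1]]:
    d=np.array(w[:2])-P[:2];print("in press mm",(1e3*np.array([c*d[0]+s*d[1],-s*d[0]+c*d[1]])).round(1))
print(rel((.5,.25,.25)),rel((.434,-.2935,.24),-1.85))
E
```

```text
press [ 0.5954 -0.0734 -0.0763] [-2.3 -0.9 -2.5 -1.9 -0.2 -0.9  0.2 -1.7 -0.9 -0.9 -2.4 -0.4 -1.8  0. ]
left ear face [array([0.56784607, 0.08393023, 0.064     ]), array([0.57066958, 0.13259541, 0.064     ])]
in press mm [-47.6 168. ]
in press mm [ -46.  -179.6]
in press mm [-4.3 79.9]
in press mm [-2.6 -3. ]
in press mm [ -1.7 -86.1]
in press mm [-39.5 154.8]
in press mm [-40.4 203.5]
([382.0, 266.7, -9.5], None) ([508.9, 799.3, 0.7], 1.495)
```

```bash
python3 -m jog '[[1,[380,265,-20],0.4],[1,[380,265,-20],0.8],[1,[380,265,-20],1.2],[1,[380,265,-20],1.495],[1,[380,265,-20],1.495],[1,[380,265,-20],1.495],[1,[380,265,-20],1.495],[1,[380,265,-20],1.495],[1,[509,799,-20],1.495],[1,[509,799,-20],1.495],[1,[509,799,-20],1.495],[1,[509,799,-20],1.495],[1,[509,799,-20],1.495],[1,[509,799,-20],1.495],[1,[509,799,-20],1.495],[1,[509,799,-20],1.495],[1,[509,799,-20],1.495],[1,[509,799,-20],1.495],[1,[509,799,-20],1.495],[1,[509,799,-20],1.495]]' 40; python3 - <<'E'
from h import *
s=status.get_state();print(s['t'],s['q'].round(2),s['eef_pos'],s['ee_rot'])
f=optics.grab_frame("wrist");cv2.imwrite("pics/w1.png",f["color"][:,:,::-1])
print(f["cam_to_world"].round(3))
print(rel((.434,-.2935,.099),-1.85), proj(f,[[.434,-.2935,.13]],True))
E
```

```text
t: 2.85
eef_pos: [0.4345, -0.2922, 0.2607]
ee_rot: [-3.141, 0.0, -1.848]
force: [0.6, 0.7, 1.4]
width: 0.0876
gripper_force: 0.0
2.85 [-0.22  0.09 -0.29 -0.   -1.19 -0.06] [ 0.43447181 -0.29222565  0.26074083] [-3.14120317e+00  1.40361230e-04 -1.84844704e+00]
[[-0.962  0.261  0.081  0.412]
 [ 0.273  0.919  0.285 -0.37 ]
 [ 0.     0.297 -0.955  0.405]
 [ 0.     0.     0.     1.   ]]
([1.5, 0.3, 161.8], 0.002) [[319.7157836  229.58835473]]
```

View pics/w1.png

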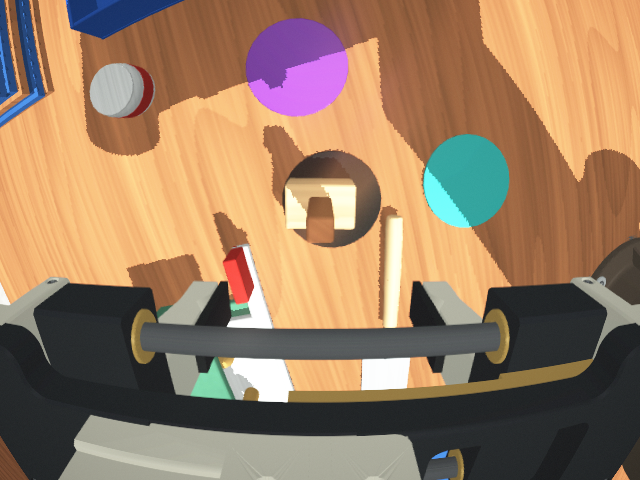

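The wrist view shows the handle top at (320,232) against a predicted (319.7,229.6), with the head square to the image. The right ear is at (238,270). Descend and grip.

```bash
python3 -m jog '[[1,[1,0,60],0],[1,[1,0,120],0],[1,[1,0,150],0],[1,[1,0,162],0],[1,[1,0,162],0],[-1,[1,0,162],0],[-1,[1,0,162],0],[-1,[1,0,162],0],[-1,[1,0,162],0],[-1,[1,0,162],0],[-1,[1,0,162],0],[-1,[1,0,162],0]]' 40; python3 - <<'E'
from h import *
f=optics.grab_frame("wrist");cv2.imwrite("pics/w2.png",f["color"][:,:,::-1])
P=(.5954,-.0734,-.0763);c,s=np.cos(P[2]),np.sin(P[2])
def w(x,y,z):return(P[0]+c*x-s*y,P[1]+s*x+c*y,z)
y0=P[2]-np.pi/2
print(rel(w(10,-179,.25),y0),rel(w(15,-179,.118),y0))
E
```

```text
t: 4.4
eef_pos: [0.4339, -0.2941, 0.0985]
ee_rot: [3.141, -0.0, -1.85]
force: [0.4, 0.2, 0.2]
width: 0.0235
gripper_force: 0.0
([173064.7, -45928.2, -158.5], -0.203) ([172058.0, -50825.8, -27.1], -0.203)
```

```bash
python3 -m jog '[[-1,[0,0,0],0],[-1,[0,0,0],0],[-1,[0,0,0],0],[-1,[0,0,-60],0],[-1,[0,0,-120],0],[-1,[0,0,-160],0],[-1,[0,0,-160],0]]' 40; cat >> h.py <<'E'
PR=(.5954,-.0734,-.0763)
def w(x,y,z):
    c,s=np.cos(PR[2]),np.sin(PR[2]);return(PR[0]+(c*x-s*y)/1e3,PR[1]+(s*x+c*y)/1e3,z)
def inp(p):
    c,s=np.cos(PR[2]),np.sin(PR[2]);d=np.array(p[:2])-PR[:2];return (1e3*np.array([c*d[0]+s*d[1],-s*d[0]+c*d[1]])).round(1)
Y0=PR[2]-np.pi/2
E
python3 - <<'E'
from h import *
print(rel(w(12,-179,.26),Y0),rel(w(12,-179,.115),Y0),status.get_state()['force'])
E
```

```text
t: 5.32
eef_pos: [0.4353, -0.2946, 0.2619]
ee_rot: [-3.135, -0.0, -1.85]
force: [0.3, 0.1, -3.4]
width: 0.022
gripper_force: 40.0
([-83.7, -140.8, 2.7], -0.203) ([-83.8, -139.9, 147.7], -0.203) [ 0.33400455  0.09563219 -3.36175287]
```

```bash
python3 -m jog '[[-1,[-84,-140,0],-0.1],[-1,[-84,-140,0],-0.203],[-1,[-84,-140,0],-0.203],[-1,[-84,-140,0],-0.203],[-1,[-84,-140,0],-0.203],[-1,[-84,-140,50],-0.203],[-1,[-84,-140,80],-0.203],[-1,[-84,-140,80],-0.203]]'; python3 - <<'E'
from h import *
s=status.get_state();print(inp(s['eef_pos']),s['eef_pos'],s['ee_rot'],rel(w(12,-179,.115),Y0))
f=optics.grab_frame("wrist");g=optics.grab_frame("side")
cv2.imwrite("pics/w3.png",np.hstack([crop(f["color"][:,:,::-1],120,420,100,420,1.33),crop(g["color"][:,:,::-1],340,440,200,307,4)[:425]]))
E
```

```text
t: 6.32
eef_pos: [0.5889, -0.2519, 0.176]
ee_rot: [3.136, 0.001, -1.648]
force: [0.1, 0.5, -2.1]
width: 0.0218
gripper_force: 40.0
[   7.1 -178.5] [ 0.58890001 -0.25188832  0.17596936] [ 3.13590022e+00  8.09650702e-04 -1.64795494e+00] ([0.6, -5.2, 60.9], -0.001)Traceback (most recent call last):
  File "<stdin>", line 4, in <module>
    return _nx.concatenate(arrs, 1, dtype=dtype, casting=casting)
           ~~~~~~~~~~~~~~~^^^^^^^^^^^^^^^^^^^^^^^^^^^^^^^^^^^^^^^
ValueError: all the input array dimensions except for the concatenation axis must match exactly, but along dimension 0, the array at index 0 has size 426 and the array at index 1 has size 425
```

```bash
python3 - <<'E'
from h import *
s=status.get_state();print(inp(s['eef_pos']),s['eef_pos'],rel(w(12,-179,.115),Y0))
f=optics.grab_frame("wrist");g=optics.grab_frame("side")
o=np.zeros((430,800,3),np.uint8)
o[:426,:399]=crop(f["color"][:,:,::-1],120,420,100,420,1.33)[:426,:399];o[:428,400:]=crop(g["color"][:,:,::-1],340,440,200,307,4)
cv2.imwrite("pics/w3.png",o)
E
```

```text
[   9.9 -178.9] [ 0.5916417  -0.25251176  0.17978372] ([0.1, -2.0, 64.8], 0.0)
```

View pics/w3.png

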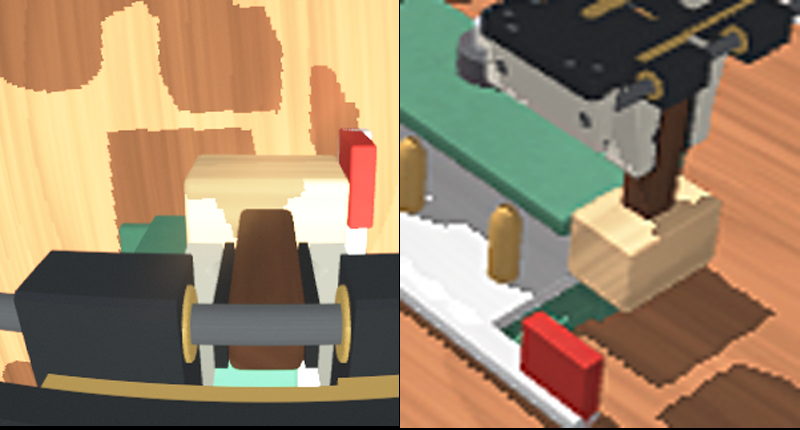

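The crop shows the head clear of the bridge, with the ear just in front of its -x face. I'll measure the ear from the wrist view.

```bash
python3 - <<'E'
from h import *
f=optics.grab_frame("wrist")
for x,y in[(341,133),(348,175),(350,225),(374,225),(375,145)]:
    print(x,y,inp(onz(f,120+x/1.33,100+y/1.33,.064,True)),inp(onz(f,120+x/1.33,100+y/1.33,.014,True)))
h=f["cam_to_world"][:3,3];print(h,inp(h))
P=[w(x,y,.064) for x,y in[(-33,-150),(-33,-200),(-48,-150),(-48,-200)]]
print(((proj(f,P,True)-[120,100])*1.33).round())
E
```

```text
341 133 [ -30.  -206.5] [ -37.7 -196.3]
348 175 [ -34.9 -182.8] [ -43.6 -168.1]
350 225 [ -37.7 -152.8] [ -46.9 -132.4]
374 225 [ -51.9 -152.7] [ -63.8 -132.2]
375 145 [ -49.3 -200. ] [ -60.7 -188.6]
[ 0.58578154 -0.33290638  0.32507501] [  10.2 -259.5]
[[342. 230.]
 [346. 145.]
 [367. 229.]
 [373. 145.]]
```

```bash
python3 -m jog '[[-1,[0,-7,0],0],[-1,[0,-7,40],0],[-1,[0,-7,65],0],[-1,[0,-7,65],0],[-1,[0,0,65],0],[-1,[0,5,65],0],[-1,[0,8,65],0],[-1,[0,11,65],0],[-1,[0,14,65],0],[-1,[0,17,65],0],[-1,[0,17,65],0]]'; python3 - <<'E'
from h import *
s=status.get_state();print(inp(s['eef_pos']),s['eef_pos'],s['ee_rot'],s['force'],s['moment'],s['width'])
g=optics.grab_frame("side")
cv2.imwrite("pics/s4.png",crop(g["color"][:,:,::-1],270,430,190,310,4.5))
E
```

```text
t: 7.95
eef_pos: [0.5754, -0.2508, 0.114]
ee_rot: [-3.14, -0.0, -1.646]
force: [4.2, -1.9, -2.3]
width: 0.0218
gripper_force: 40.0
[  -6.5 -178.4] [ 0.57536268 -0.25078459  0.11402987] [-3.14004538e+00 -4.00571024e-04 -1.64644709e+00] [ 4.16785149 -1.85320238 -2.2638671 ] [-0.37541203 -2.00072356  0.13607468] 0.021795303543108175
```

View pics/s4.png

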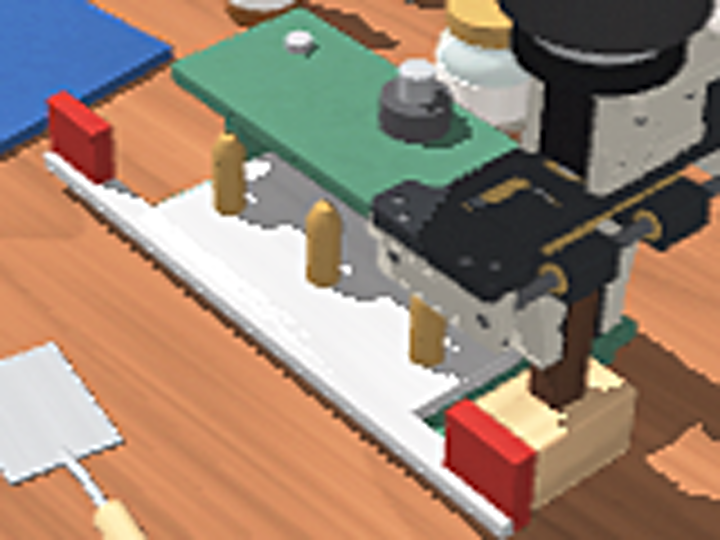

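The side view shows the head against the right ear's press side, with the ear's front top corners at (450,402) and (532,455). I'll track the ears by their red centroids against the first picture.

```bash
cat >> h.py <<'E'
def ears(f,tag=""):
    "ear travel (mm) of left, right from red pixels in side view, against pics/side0.png"
    out=[]
    for y in(177,-177):
        a=proj(f,[w(-42,y,.045)])[0];b=proj(f,[w(-62,y,.045)])[0];g=(b-a)/20
        c=[]
        for im in(cv2.imread("pics/side0.png")[:,:,::-1],f["color"]):
            h=cv2.cvtColor(np.ascontiguousarray(im),cv2.COLOR_RGB2HSV)
            m=((h[...,0]<6)|(h[...,0]>174))&(h[...,1]>190)&(h[...,2]>90)
            vv,uu=np.nonzero(m);k=(abs(uu-a[0]+12)<32)&(abs(vv-a[1]-8)<32)
            c.append((uu[k].mean(),vv[k].mean(),k.sum()))
        d=np.subtract(c[1][:2],c[0][:2]);out.append((round(float(d@g/(g@g)),1),round(float(d@[-g[1],g[0]]/np.hypot(*g)),1),int(c[0][2]),int(c[1][2])))
    return out
E
python3 - <<'E'
from h import *
print(ears(optics.grab_frame("side")))
E
```

```text
[(-8.7, 0.2, 158, 113), (7.3, -0.1, 122, 92)]
```

```bash
python3 - <<'E'
from h import *
f=optics.grab_frame("side")
for im in(cv2.imread("pics/side0.png")[:,:,::-1],f["color"]):
    h=cv2.cvtColor(np.ascontiguousarray(im),cv2.COLOR_RGB2HSV)
    m=(((h[...,0]<5)|(h[...,0]>174))&(h[...,1]>170)&(h[...,2]>60)).astype(np.uint8)
    n,l,s,c=cv2.connectedComponentsWithStats(m)
    for i in range(1,n):
        if s[i,4]>50: print(s[i],c[i].round(1))
    print()
E
```

```text
[281 211  14  20 196] [287.6 220.1]
[236 245  18  28 392] [244.7 258.7]
[370 278  21  27 333] [380.  290.3]
[473 337  33  21 228] [486.9 350.5]

[281 211  14  20 192] [287.6 220.1]
[236 246  18  27 389] [244.7 258.8]
[369 279  20  27 332] [378.2 291.5]
[473 337  33  21 229] [486.9 350.5]
```

```bash
python3 - <<'E'
s=open('h.py').read();i=s.index("def ears");s=s[:i]+'''def ears(f):
    "ear travel mm (left,right) from red blobs in side view; second number = off-axis px, third = blob size"
    h=cv2.cvtColor(np.ascontiguousarray(f["color"]),cv2.COLOR_RGB2HSV)
    m=(((h[...,0]<5)|(h[...,0]>174))&(h[...,1]>170)&(h[...,2]>60)).astype(np.uint8)
    n,l,s,c=cv2.connectedComponentsWithStats(m);out=[]
    for y,c0 in((177,(287.6,220.1)),(-177,(380.,290.3))):
        a=proj(f,[w(-42,y,.04)])[0];g=(proj(f,[w(-72,y,.04)])[0]-a)/30
        i=min((j for j in range(1,n) if s[j,4]>120),key=lambda j:np.hypot(*(c[j]-c0-g*25)))
        d=c[i]-c0;out.append((round(float(d@g/(g@g)),1),round(float(d@[-g[1],g[0]]/np.hypot(*g)),1),int(s[i,4])))
    return out
'''
open('h.py','w').write(s)
from h import *
print(ears(optics.grab_frame("side")),rel(w(20,-179,.27),Y0),rel(w(20,177,.27),Y0),rel(w(17,177,.115),Y0))
E
```

```text
[(0.0, -0.0, 192), (5.5, -0.4, 338)] ([0.6, -26.8, -156.3], 0.0) ([-355.4, -27.0, -156.4], 0.0) ([-355.4, -23.9, -1.4], 0.0)
```

```bash
python3 -m jog '[[-1,[0,2,0],0],[-1,[0,4,0],0],[-1,[0,-24,0],0],[-1,[0,-24,-60],0],[-1,[0,-24,-120],0],[-1,[0,-24,-155],0],[-1,[-60,-24,-155],0],[-1,[-120,-24,-155],0],[-1,[-180,-24,-155],0],[-1,[-240,-24,-155],0],[-1,[-300,-24,-155],0],[-1,[-357,-24,-155],0],[-1,[-357,-24,-155],0],[-1,[-357,-24,-155],0]]'; python3 - <<'E'
from h import *
f=optics.grab_frame("side");s=status.get_state();print(ears(f),inp(s['eef_pos']),s['eef_pos'],s['ee_rot'][2],rel(w(17,179,.115),Y0))
f=optics.grab_frame("wrist");cv2.imwrite("pics/w5.png",f["color"][:,:,::-1])
E
```

```text
t: 9.9
eef_pos: [0.6243, 0.1033, 0.2674]
ee_rot: [3.138, -0.002, -1.646]
force: [-0.2, -0.6, -2.5]
width: 0.0216
gripper_force: 40.0
[(0.2, -0.0, 190), (9.2, -0.3, 336)] [ 15.7 177.8] [0.62464303 0.10267237 0.26773465] -1.647223171180244 ([-1.4, -1.7, 152.7], -0.0)
```

View pics/w5.png

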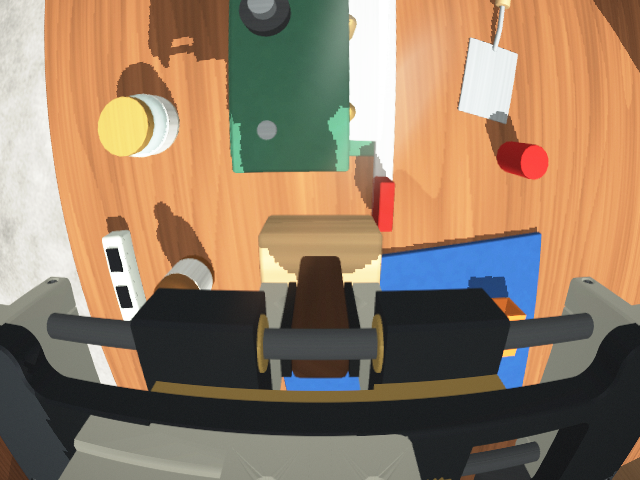

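The wrist view shows the left ear at (386,203), beyond the head's -x face, and the oil bottle (190,275) well behind. Descend and tap left.

```bash
python3 -m jog '[[-1,[-2,-2,60],0],[-1,[-2,-2,120],0],[-1,[-2,-2,153],0],[-1,[-2,-2,153],0],[-1,[-2,8,153],0],[-1,[-2,14,153],0],[-1,[-2,17,153],0],[-1,[-2,20,153],0],[-1,[-2,23,153],0],[-1,[-2,26,153],0],[-1,[-2,28,153],0],[-1,[-2,30,153],0],[-1,[-2,30,153],0]]'; python3 - <<'E'
from h import *
f=optics.grab_frame("side");s=status.get_state();print(ears(f),inp(s['eef_pos']),s['eef_pos'],s['ee_rot'][2],s['force'],rel(w(17,179,.115),Y0))
E
```

```text
t: 11.62
eef_pos: [0.5966, 0.108, 0.116]
ee_rot: [-3.14, 0.0, -1.646]
force: [5.0, -0.6, -1.9]
width: 0.0217
gripper_force: 40.0
[(6.0, -0.1, 194), (9.2, -0.1, 329)] [-12.6 181. ] [0.59663433 0.10801724 0.11598553] -1.6463708597353803 [ 5.16919501 -0.83514613 -1.68799619] ([2.0, -29.6, 1.0], 0.001)
```

```bash
python3 -m jog '[[-1,[0,4,0],0],[-1,[0,8,0],0],[-1,[0,11,0],0],[-1,[0,11,0],0],[-1,[0,-20,0],0],[-1,[0,-20,-60],0],[-1,[0,-20,-120],0],[-1,[0,-20,-145],0],[-1,[360,-20,-145],0],[-1,[360,-20,-145],0],[-1,[360,-20,-145],0],[-1,[360,-20,-145],0],[-1,[360,-20,-145],0],[-1,[360,-20,-145],0],[-1,[360,-20,-145],0],[-1,[360,-20,-145],0]]'; python3 - <<'E'
from h import *
f=optics.grab_frame("side");s=status.get_state();print(ears(f),inp(s['eef_pos']),s['ee_rot'][2],rel(w(10,-179,.115),Y0),rel(w(-27,-179,.115),Y0))
E
```

```text
t: 13.68
eef_pos: [0.5875, -0.2522, 0.2594]
ee_rot: [3.139, 0.001, -1.648]
force: [0.5, 0.7, -3.0]
width: 0.0217
gripper_force: 40.0
[(17.9, -0.2, 196), (9.2, -0.3, 334)] [   6.2 -178.4] -1.6467827339080674 ([0.8, -4.1, 144.7], 0.0) ([0.8, 32.9, 144.8], 0.0)
```

```bash
python3 -m jog '[[-1,[1,0,60],0],[-1,[1,0,120],0],[-1,[1,0,145],0],[-1,[1,0,145],0],[-1,[1,10,145],0],[-1,[1,15,145],0],[-1,[1,19,145],0],[-1,[1,23,145],0],[-1,[1,27,145],0],[-1,[1,31,145],0],[-1,[1,33,145],0],[-1,[1,33,145],0],[-1,[1,5,145],0],[-1,[1,5,85],0],[-1,[1,5,25],0],[-1,[1,5,0],0]]'; python3 - <<'E'
from h import *
f=optics.grab_frame("side");s=status.get_state();print(ears(f),inp(s['eef_pos']),s['ee_rot'][2],rel(w(-5,180,.26),Y0))
E
```

```text
t: 15.72
eef_pos: [0.583, -0.2535, 0.2637]
ee_rot: [-3.141, -0.0, -1.647]
force: [-0.9, -0.1, -3.7]
width: 0.0216
gripper_force: 40.0
[(18.1, -0.1, 189), (24.3, -0.6, 339)] [   1.9 -180.8] -1.6468428384780252 ([-360.9, 6.9, 5.5], 0.0)
```

```bash
python3 -m jog '[[-1,[-361,7,0],0],[-1,[-361,7,0],0],[-1,[-361,7,0],0],[-1,[-361,7,0],0],[-1,[-361,7,0],0],[-1,[-361,7,0],0],[-1,[-361,7,0],0],[-1,[-361,7,60],0],[-1,[-361,7,120],0],[-1,[-361,7,148],0],[-1,[-361,7,148],0],[-1,[-361,17,148],0],[-1,[-361,24,148],0],[-1,[-361,28,148],0],[-1,[-361,32,148],0],[-1,[-361,35,148],0],[-1,[-361,38,148],0],[-1,[-361,40,148],0],[-1,[-361,41,148],0],[-1,[-361,41,148],0]]'; python3 - <<'E'
from h import *
f=optics.grab_frame("side");s=status.get_state();print(ears(f),inp(s['eef_pos']),s['ee_rot'][2],s['force'],rel(w(-5,-179,.26),Y0))
E
```

```text
t: 18.27
eef_pos: [0.5718, 0.11, 0.1142]
ee_rot: [-3.137, 0.001, -1.646]
force: [5.2, -2.5, -2.4]
width: 0.0217
gripper_force: 40.0
[(30.8, -0.6, 198), (23.9, -0.5, 345)] [-37.5 181. ] -1.6456152336569438 [ 5.4636948  -3.63485358 -3.01070733] ([359.9, -32.6, -145.9], 0.001)
```

```bash
python3 -m jog '[[-1,[0,2,0],0],[-1,[0,2,0],0],[-1,[0,-30,0],0],[-1,[0,-30,-60],0],[-1,[0,-30,-120],0],[-1,[0,-30,-145],0],[-1,[360,-30,-145],0],[-1,[360,-30,-145],0],[-1,[360,-30,-145],0],[-1,[360,-30,-145],0],[-1,[360,-30,-145],0],[-1,[360,-30,-145],0],[-1,[360,-30,-145],0],[-1,[360,-30,-145],0],[-1,[360,-30,-85],0],[-1,[360,-30,-25],0],[-1,[360,-30,0],0],[-1,[360,-30,0],0]]'; python3 - <<'E'
from h import *
f=optics.grab_frame("side");s=status.get_state();print(ears(f),inp(s['eef_pos']),s['eef_pos'],s['ee_rot'][2],rel(w(-5,180,.26),Y0))
E
```

```text
t: 20.58
eef_pos: [0.5716, -0.2499, 0.1108]
ee_rot: [3.137, 0.0, -1.645]
force: [0.8, 1.3, -2.7]
width: 0.0218
gripper_force: 40.0
[(32.7, -0.6, 201), (23.9, -0.7, 343)] [  -8.9 -178.2] [ 0.57298817 -0.25043314  0.11283184] -1.6448856369830334 ([-358.2, -4.5, -147.3], 0.002)
```

```bash
python3 -m jog '[[-1,[0,10,0],0],[-1,[0,15,0],0],[-1,[0,19,0],0],[-1,[0,23,0],0],[-1,[0,27,0],0],[-1,[0,31,0],0],[-1,[0,33,0],0],[-1,[0,33,0],0],[-1,[0,3,0],0],[-1,[0,3,-60],0],[-1,[0,3,-120],0],[-1,[0,3,-147],0],[-1,[-359,3,-147],0],[-1,[-359,3,-147],0],[-1,[-359,3,-147],0],[-1,[-359,3,-147],0],[-1,[-359,3,-147],0],[-1,[-359,3,-147],0],[-1,[-359,3,-147],0],[-1,[-359,3,-147],0]]'; python3 - <<'E'
from h import *
f=optics.grab_frame("side");s=status.get_state();print(ears(f),inp(s['eef_pos']),s['ee_rot'][2],rel(w(-39,180,.115),Y0))
E
```

```text
t: 23.12
eef_pos: [0.5956, 0.1062, 0.2586]
ee_rot: [3.138, -0.002, -1.647]
force: [-0.2, -1.6, -3.3]
width: 0.022
gripper_force: 40.0
[(32.7, -0.5, 196), (40.0, -1.4, 349)] [-13.2 178.6] -1.6473476072931406 ([-1.5, 25.5, 143.9], -0.0)
```

```bash
python3 -m jog '[[-1,[-1,3,60],0],[-1,[-1,3,120],0],[-1,[-1,3,144],0],[-1,[-1,3,144],0],[-1,[-1,15,144],0],[-1,[-1,22,144],0],[-1,[-1,26,144],0],[-1,[-1,30,144],0],[-1,[-1,33,144],0],[-1,[-1,36,144],0],[-1,[-1,39,144],0],[-1,[-1,41,144],0],[-1,[-1,42,144],0],[-1,[-1,42,144],0],[-1,[-1,12,144],0],[-1,[-1,12,84],0],[-1,[-1,12,24],0],[-1,[-1,12,0],0]]'; python3 - <<'E'
from h import *
f=optics.grab_frame("side");s=status.get_state();print(ears(f),inp(s['eef_pos']),s['ee_rot'][2],rel(w(-41,-178,.115),Y0))
E
```

```text
t: 25.42
eef_pos: [0.5863, 0.1092, 0.2639]
ee_rot: [-3.137, 0.002, -1.646]
force: [1.0, -0.0, -4.4]
width: 0.0216
gripper_force: 40.0
[(45.4, -1.0, 202), (39.4, -1.6, 353)] [-22.4 181.4] -1.6461127231624828 ([359.9, 20.0, 149.7], 0.001)
```

```bash
python3 -m jog '[[-1,[360,0,0],0],[-1,[360,0,0],0],[-1,[360,0,0],0],[-1,[360,0,0],0],[-1,[360,0,0],0],[-1,[360,0,0],0],[-1,[360,0,0],0],[-1,[360,0,60],0],[-1,[360,0,120],0],[-1,[360,0,149],0],[-1,[360,0,149],0],[-1,[360,12,149],0],[-1,[360,18,149],0],[-1,[360,22,149],0],[-1,[360,26,149],0],[-1,[360,29,149],0],[-1,[360,32,149],0],[-1,[360,34,149],0],[-1,[360,34,149],0]]'; python3 - <<'E'
from h import *
f=optics.grab_frame("side");s=status.get_state();print(ears(f),inp(s['eef_pos']),s['ee_rot'],s['force'])
E
```

```text
t: 27.85
eef_pos: [0.5247, -0.2482, 0.1113]
ee_rot: [-3.139, -0.001, -1.647]
force: [5.0, -2.7, -2.0]
width: 0.0222
gripper_force: 40.0
[(45.3, -0.9, 193), (55.9, -1.4, 342)] [ -57.2 -179.7] [-3.13942211e+00 -5.81771021e-04 -1.64687958e+00] [ 5.13517178 -1.18995629 -1.46654814]
```

```bash
python3 -m jog '[[-1,[0,1,0],0],[-1,[0,2,0],0],[-1,[0,2,0],0]]'; python3 - <<'E'
from h import *
f=optics.grab_frame("side");s=status.get_state();print(ears(f),inp(s['eef_pos']),s['force'],rel(w(-30,-179,.26)),rel(w(-30,180,.26)),rel(w(-52,180,.115)))
E
```

```text
t: 28.28
eef_pos: [0.5234, -0.2481, 0.1114]
ee_rot: [-3.138, -0.001, -1.647]
force: [6.4, -1.5, -1.6]
width: 0.0218
gripper_force: 40.0
[(45.3, -0.9, 193), (57.0, -1.5, 337)] [ -58.5 -179.6] [ 6.06913798 -1.28689085 -1.78099772] ([-0.5, -29.0, -148.5], None) ([-359.5, -29.1, -148.7], None) ([-359.6, -6.6, -3.8], None)
```

```bash
python3 -m jog '[[-1,[0,-28,0],0],[-1,[0,-28,-60],0],[-1,[0,-28,-120],0],[-1,[0,-28,-145],0],[-1,[-360,-28,-145],0],[-1,[-360,-28,-145],0],[-1,[-360,-28,-145],0],[-1,[-360,-28,-145],0],[-1,[-360,-28,-145],0],[-1,[-360,-28,-145],0],[-1,[-360,-28,-145],0],[-1,[-360,-28,-85],0],[-1,[-360,-28,-25],0],[-1,[-360,-28,-4],0],[-1,[-360,-28,-4],0],[-1,[-360,-15,-4],0],[-1,[-360,-9,-4],0],[-1,[-360,-5,-4],0],[-1,[-360,-2,-4],0],[-1,[-360,1,-4],0]]'; python3 - <<'E'
from h import *
f=optics.grab_frame("side");s=status.get_state();print(ears(f),inp(s['eef_pos']),s['force'])
E
python3 -m jog '[[-1,[0,1,0],0],[-1,[0,2,0],0],[-1,[0,3,0],0],[-1,[0,3,0],0]]';python3 - <<'E'
from h import *
f=optics.grab_frame("side");s=status.get_state();print(ears(f),inp(s['eef_pos']),s['force'])
E
```

```text
t: 30.82
eef_pos: [0.551, 0.1118, 0.1166]
ee_rot: [-3.135, 0.002, -1.645]
force: [13.0, -6.3, -8.1]
width: 0.0216
gripper_force: 40.0
[(50.2, -1.2, 196), (56.5, -1.7, 348)] [-58.2 181.3] [ 9.97637335 -5.06337212 -6.8064145 ]
t: 31.38
eef_pos: [0.5503, 0.1123, 0.1171]
ee_rot: [-3.131, 0.003, -1.645]
force: [17.1, -6.8, -10.8]
width: 0.0219
gripper_force: 40.0
[(50.2, -1.2, 196), (56.6, -2.0, 354)] [-59.1 181.7] [ 17.01274327  -6.29153358 -10.11177924]
```

Left force rises to 17 N with no motion, so that ear is at its stop. It evidently started about 5 mm out. Now confirm right is at its stop.

```bash
python3 -m jog '[[-1,[0,-28,0],0],[-1,[0,-28,-60],0],[-1,[0,-28,-120],0],[-1,[0,-28,-145],0],[-1,[361,-28,-145],0],[-1,[361,-28,-145],0],[-1,[361,-28,-145],0],[-1,[361,-28,-145],0],[-1,[361,-28,-145],0],[-1,[361,-28,-145],0],[-1,[361,-28,-145],0],[-1,[361,-28,-85],0],[-1,[361,-28,-25],0],[-1,[361,-28,0],0],[-1,[361,-28,0],0],[-1,[361,-15,0],0],[-1,[361,-8,0],0],[-1,[361,-5,0],0],[-1,[361,-3,0],0]]'; python3 - <<'E'
from h import *
f=optics.grab_frame("side");s=status.get_state();print(ears(f),inp(s['eef_pos']),s['force'])
E
python3 -m jog '[[-1,[0,1,0],0],[-1,[0,2,0],0],[-1,[0,3,0],0],[-1,[0,3,0],0]]';python3 - <<'E'
from h import *
f=optics.grab_frame("side");s=status.get_state();print(ears(f),inp(s['eef_pos']),s['force'])
E
```

```text
t: 33.8
eef_pos: [0.5229, -0.2487, 0.1162]
ee_rot: [-3.136, -0.0, -1.646]
force: [7.4, 0.1, -3.2]
width: 0.0216
gripper_force: 40.0
[(49.9, -1.1, 197), (56.6, -1.6, 341)] [ -58.8 -180.3] [ 4.09601427  0.72056664 -2.52129232]
t: 34.35
eef_pos: [0.5214, -0.2486, 0.1162]
ee_rot: [-3.134, -0.001, -1.646]
force: [7.7, -0.4, -2.7]
width: 0.022
gripper_force: 40.0
[(50.0, -1.1, 196), (58.0, -1.6, 340)] [ -60.5 -180.3] [ 8.01753448 -0.30515037 -2.4357232 ]
```

```bash
python3 -m jog '[[-1,[0,1,0],0],[-1,[0,2,0],0],[-1,[0,3,0],0],[-1,[0,3,0],0]]';python3 - <<'E'
from h import *
f=optics.grab_frame("side");s=status.get_state();print(ears(f),inp(s['eef_pos']),s['force'])
E
```

```text
t: 34.9
eef_pos: [0.5191, -0.2484, 0.1164]
ee_rot: [-3.133, -0.001, -1.646]
force: [9.3, 1.1, -3.2]
width: 0.022
gripper_force: 40.0
[(50.1, -1.0, 194), (60.4, -2.1, 345)] [ -62.8 -180.3] [ 8.64901271 -0.37405609 -3.2696315 ]
```

```bash
python3 -m jog '[[-1,[0,1,0],0],[-1,[0,2,0],0],[-1,[0,3,0],0],[-1,[0,3,0],0]]';python3 - <<'E'
from h import *
f=optics.grab_frame("side");s=status.get_state();print(ears(f),inp(s['eef_pos']),s['force'])
cv2.imwrite("pics/s6.png",crop(f["color"][:,:,::-1],270,430,190,310,4.5))
E
```

```text
t: 35.45
eef_pos: [0.5168, -0.2482, 0.1167]
ee_rot: [-3.131, -0.001, -1.646]
force: [9.5, 1.2, -3.2]
width: 0.0224
gripper_force: 40.0
[(50.0, -1.0, 194), (62.9, -1.7, 343)] [ -65.1 -180.3] [ 9.56158164 -0.71424233 -3.00063806]
```

View pics/s6.png

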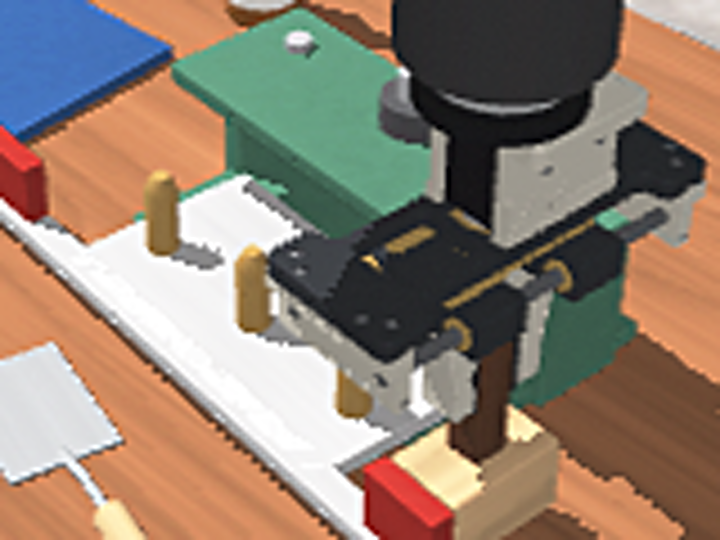

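Peg tops are now at crop (161,172) and (252,247), and the left ear is at the crop's left edge. I'll check the plate's yaw and travel absolutely from the pegs and ears.

```bash
python3 - <<'E'
from h import *
f=optics.grab_frame("side")
S=lambda x,y,z:onz(f,270+x/4.5,190+y/4.5,z)
print("pegs",[inp(S(*p,.076)) for p in[(161,172),(252,247)]],"feet",[inp(S(*p,.026)) for p in[(163,250),(254,327)]])
print("ear R front top",[inp(S(*p,.064)) for p in[(365,468),(452,515)]])
print("bridge",[inp(S(*p,.102)) for p in[(172,70),(300,10)]])
h=cv2.cvtColor(f["color"],cv2.COLOR_RGB2HSV)
m=(((h[...,0]<5)|(h[...,0]>174))&(h[...,1]>170)&(h[...,2]>60)).astype(np.uint8)
n,l,s,c=cv2.connectedComponentsWithStats(m)
for i in range(1,n):
    if s[i,4]>50: print(s[i],c[i].round(1),inp(onz(f,*c[i],.039)))
for c0 in[(287.6,220.1),(380.,290.3)]: print(inp(onz(f,*c0,.039)))
cv2.imwrite("pics/s7.png",crop(f["color"][:,:,::-1],240,400,200,320,5))
E
```

```text
pegs [array([-54.4,  78.2]), array([-57. ,  -6.3])] feet [array([-59.3,  72.8]), array([-61. , -12.3])]
ear R front top [array([-110.9, -158.8]), array([ -99.9, -206.8])]
bridge [array([-10.7, 124.7]), array([ 87.9, 127.8])]
[266 218  14  21 194] [272.7 227.9] [-92.8 176.5]
[236 246  18  27 390] [244.7 258.9] [-215.5  113.3]
[351 291  20  28 343] [360.1 304.7] [-100.3 -176.9]
[473 337  33  21 229] [486.9 350.5] [   7.4 -419.1]
[-41.7 180.8]
[ -36.6 -172.5]
```

View pics/s7.png

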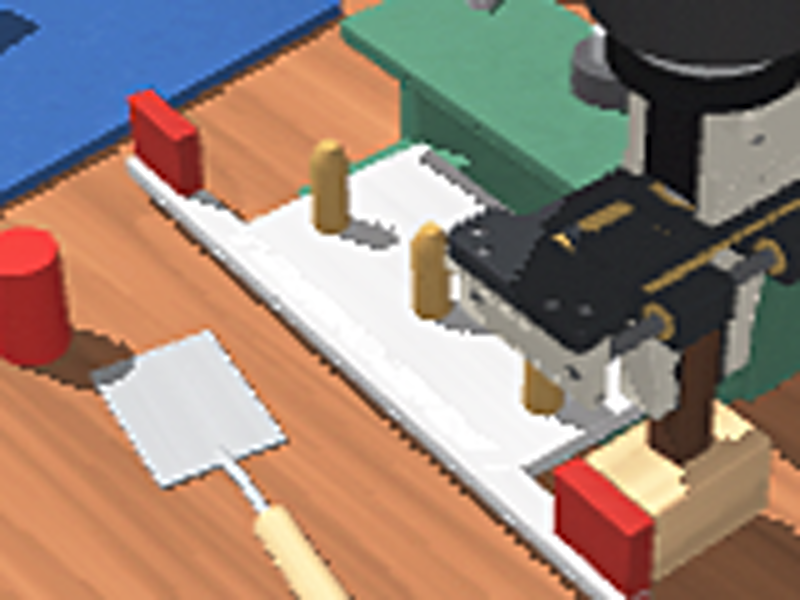

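```bash
python3 -m jog '[[-1,[0,-28,0],0],[-1,[0,-28,-60],0],[-1,[0,-28,-120],0],[-1,[0,-28,-180],0],[-1,[-360,-28,-200],0],[-1,[-360,-28,-200],0],[-1,[-360,-28,-200],0],[-1,[-360,-28,-200],0],[-1,[-360,-28,-200],0],[-1,[-360,-28,-200],0],[-1,[-360,-28,-200],0],[-1,[-360,-28,-200],0]]'; python3 - <<'E'
from h import *
f=optics.grab_frame("side");s=status.get_state();print(ears(f),inp(s['eef_pos']))
f=optics.grab_frame("wrist");cv2.imwrite("pics/w8.png",crop(f["color"][:,:,::-1],200,440,20,260,2.5))
f=optics.grab_frame("scene");cv2.imwrite("pics/sc8.png",f["color"][:,:,::-1])
E
```

```text
t: 37.05
eef_pos: [0.5666, 0.1089, 0.3143]
ee_rot: [3.141, -0.001, -1.646]
force: [-0.0, -0.3, -3.1]
width: 0.0218
gripper_force: 40.0
[(50.0, -1.0, 196), (61.6, -2.2, 356)] [-42.6 179. ]
```

View pics/w8.png

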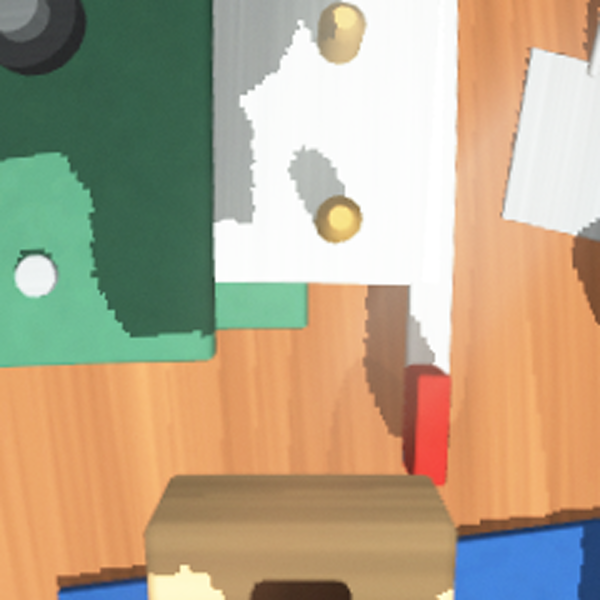

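The wrist crop shows the bridge's front edge from (214,358) to (213,0), peg tips at (342,218) and (343,18), and the rail's front edge from (449,365) to (457,0).

```bash
python3 - <<'E'
from h import *
f=optics.grab_frame("wrist")
X=lambda x,y,z:inp(onz(f,200+x/2.5,20+y/2.5,z,True))
print("bridge",X(214,358,.102),X(213,180,.102),X(213,2,.102))
print("pegs",X(342,218,.076),X(345,15,.076))
print("rail",X(449,365,.026),X(454,180,.026),X(457,2,.026))
print("ear top",X(420,375,.064),X(414,475,.064),X(445,475,.064))
E
```

```text
bridge [ -9.8 134.3] [-10.1  65.5] [-10.   -5.7]
pegs [-59.9  79.2] [-61.2  -7. ]
rail [-113.   144.9] [-113.9   57.6] [-115.6  -29.5]
ear top [-94.3 145.3] [-92.9 189.5] [-106.7  189.4]
```

Plate out: the pegs are about 48–50 mm in front of the bridge edge, left at its stop and right slightly past. Now return the mallet. I'll get the pad centre from the earlier wrist view (circle centre (332,198)).

```bash
python3 - <<'E'
from h import *
f=optics.grab_frame("wrist")
T=np.eye(4);T[:3]=[[-.962,.261,.081,.412],[.273,.919,.285,-.370],[0,.297,-.955,.405]]
p=onz(dict(mtx=f["mtx"],cam_to_world=T),332,198,.004,True);print(p)
print(rel((.430,-.293,.2),-1.85),rel((.430,-.293,.103),-1.85))
E
```

```text
[ 0.42087776 -0.28966581  0.004     ]
([410.3, 105.5, 114.7], 0.202) ([410.3, 105.5, 211.7], 0.202)
```

```bash
python3 -m jog '[[-1,[409,111,60],0.1],[-1,[409,111,60],0.202],[-1,[409,111,60],0.202],[-1,[409,111,60],0.202],[-1,[409,111,60],0.202],[-1,[409,111,60],0.202],[-1,[409,111,60],0.202],[-1,[409,111,60],0.202],[-1,[409,111,120],0.202],[-1,[409,111,180],0.202],[-1,[409,111,200],0.202],[-1,[409,111,206],0.202],[-1,[409,111,210],0.202],[-1,[409,111,212],0.202],[-1,[409,111,212],0.202]]'; python3 - <<'E'
from h import *
s=status.get_state();print(s['force'],s['eef_pos'],s['ee_rot'])
E
```

```text
t: 39.17
eef_pos: [0.4257, -0.2904, 0.1033]
ee_rot: [-3.14, 0.0, -1.849]
force: [-0.8, 0.4, -3.2]
width: 0.0218
gripper_force: 40.0
[-0.81727442  0.41566556 -3.19836489] [ 0.42574045 -0.29043873  0.10333559] [-3.14013196e+00  3.82240721e-05 -1.84870107e+00]
```

```bash
python3 -m jog '[[-1,[0,0,1],0],[-1,[0,0,2],0],[-1,[0,0,3],0],[-1,[0,0,3],0]]'; python3 -m jog '[[-1,[0,0,1],0],[-1,[0,0,2],0],[-1,[0,0,2],0]]'
```

```text
t: 39.67
eef_pos: [0.4252, -0.2904, 0.0995]
ee_rot: [3.141, -0.0, -1.849]
force: [0.9, 0.5, -3.4]
width: 0.0217
gripper_force: 40.0
t: 40.05
eef_pos: [0.4253, -0.2907, 0.0993]
ee_rot: [-3.141, -0.001, -1.848]
force: [-5.9, 2.3, 15.0]
width: 0.0219
gripper_force: 40.0
```

```bash
python3 -m jog '[[-1,[0,0,-1],0],[-1,[0,0,-1],0],[0,[0,0,-1],0],[0,[0,0,-1],0],[1,[0,0,-1],0],[1,[0,0,-1],0],[1,[0,0,-1],0],[1,[0,0,-60],0],[1,[0,0,-120],0],[1,[0,0,-160],0],[1,[0,0,-160],0]]'; python3 - <<'E'
from h import *
f=optics.grab_frame("wrist");g=optics.grab_frame("side");h=optics.grab_frame("scene");print(ears(g))
o=np.zeros((600,800,3),np.uint8)
o[:300,:400]=crop(f["color"][:,:,::-1],240,400,130,250,2.5)
o[300:,:400]=crop(g["color"][:,:,::-1],310,410,280,355,4)
o[:300,400:]=crop(h["color"][:,:,::-1],440,520,265,325,5)
o[300:,400:]=crop(h["color"][:,:,::-1],440,520,305,365,5)
cv2.imwrite("pics/k.png",o)
print(rel((.5,.3,.3),-1.5))
E
```

```text
t: 41.42
eef_pos: [0.4269, -0.291, 0.2612]
ee_rot: [-3.135, -0.0, -1.848]
force: [0.3, 0.9, -1.6]
width: 0.0874
gripper_force: 0.0
[(50.1, -1.0, 195), (148.6, 109.8, 195)]
([-588.1, 89.7, -43.0], -0.349)
```

View pics/k.png

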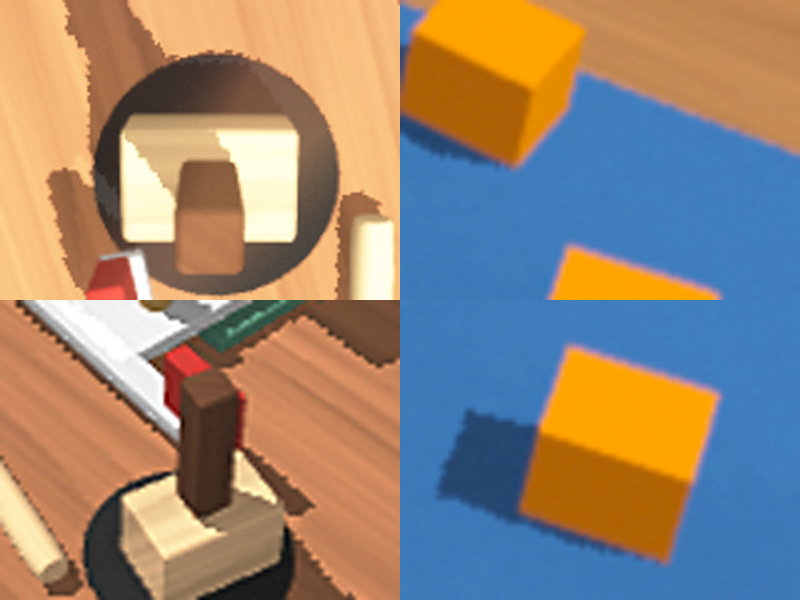

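The mallet stands upright and centred on the pad. In the scene crops the far cup has been knocked aside (its top face is now around (462,274)), and the near cup is unchanged. Now go above the cups and measure them with the wrist camera.

```bash
python3 -m jog '[[1,[-590,90,-60],-0.1],[1,[-590,90,-60],-0.2],[1,[-590,90,-60],-0.349],[1,[-590,90,-60],-0.349],[1,[-590,90,-60],-0.349],[1,[-590,90,-60],-0.349],[1,[-590,90,-60],-0.349],[1,[-590,90,-60],-0.349],[1,[-590,90,-60],-0.349],[1,[-590,90,-60],-0.349],[1,[-590,90,-60],-0.349],[1,[-590,90,-60],-0.349],[1,[-590,90,-60],-0.349]]'; cat >> h.py <<'E'
def cups(f,z=.06,fish=True,vmin=200):
    h=cv2.cvtColor(np.ascontiguousarray(f["color"]),cv2.COLOR_RGB2HSV)
    m=((abs(h[...,0].astype(int)-17)<7)&(h[...,1]>200)&(h[...,2]>vmin)).astype(np.uint8)
    m[270:]=0 if fish else m[270:]
    n,l,s,c=cv2.connectedComponentsWithStats(m)
    for i in range(1,n):
        if s[i,4]<60: continue
        v,u=np.nonzero(l==i);P=np.array([onz(f,a,b,z,fish)[:2]*1e3 for a,b in zip(u,v)],np.float32)
        r=cv2.minAreaRect(P);print("px",c[i].round(),s[i,4],"rect",np.round(r[0],1),np.round(r[1],1),round(r[2],1))
E
python3 - <<'E'
from h import *
print(status.get_state()['q'].round(2))
f=optics.grab_frame("wrist");cv2.imwrite("pics/w9.png",f["color"][:,:,::-1])
for v in(100,170,230):print(v);cups(f,vmin=v)
print("scene");f=optics.grab_frame("scene");cups(f,fish=False,vmin=230)
E
```

```text
t: 43.2
eef_pos: [0.5005, 0.3007, 0.3171]
ee_rot: [3.141, -0.001, -1.501]
force: [1.5, -0.3, -0.0]
width: 0.0878
gripper_force: 0.0
[ 0.88  0.17 -0.07 -0.   -1.33 -0.81]
100
170
230
scene
px [460. 271.] 407 rect [387.6 231.9] [62.7 48.1] 85.4
px [485. 328.] 537 rect [513.  344.3] [48.3 57.6] 9.2
```

```bash
python3 - <<'E'
from h import *
print(rel((.5098,.3637,.10),-1.41),rel((.5098,.3637,.03),-1.41))
E
```

```text
([-62.1, -13.5, 217.6], -0.091) ([-62.1, -13.5, 287.6], -0.091)
```

```bash
python3 -m jog '[[1,[-62,-13.5,60],-0.091],[1,[-62,-13.5,120],-0.091],[1,[-62,-13.5,180],-0.091],[1,[-62,-13.5,220],-0.091],[1,[-62,-13.5,220],-0.091],[1,[-62,-13.5,260],-0.091],[1,[-62,-13.5,287],-0.091],[1,[-62,-13.5,287],-0.091],[-1,[-62,-13.5,287],-0.091],[-1,[-62,-13.5,287],-0.091],[-1,[-62,-13.5,287],-0.091],[-1,[-62,-13.5,287],-0.091],[-1,[-62,-13.5,287],-0.091],[-1,[-62,-13.5,287],-0.091],[-1,[-62,-13.5,287],-0.091]]' 3; python3 -m jog '[[-1,[0,0,-10],0],[-1,[0,0,-25],0],[-1,[0,0,-40],0],[-1,[0,0,-55],0],[-1,[0,0,-70],0],[-1,[0,0,-80],0],[-1,[0,0,-80],0],[-1,[0,0,-80],0]]' 3; python3 - <<'E'
from h import *
s=status.get_state();print(s['width'],s['force'],s['eef_pos'],s['ee_rot'])
for n in("scene","side","wrist"):
    f=optics.grab_frame(n);cv2.imwrite(f"pics/{n}10.png",f["color"][:,:,::-1]);print(n)
    h=cv2.cvtColor(f["color"],cv2.COLOR_RGB2HSV)
    m=((abs(h[...,0].astype(int)-17)<7)&(h[...,1]>200)&(h[...,2]>80)).astype(np.uint8)
    k,l,st,c=cv2.connectedComponentsWithStats(m)
    for i in range(1,k):
        if st[i,4]>60:print(st[i],c[i].round())
g=optics.grab_frame("scene")
def box(c,a,b,yaw):
    e=np.array([np.cos(yaw),np.sin(yaw),0]);n=np.array([-e[1],e[0],0])
    return e,n
p=s['eef_pos']+[0,0,.005];e=np.array([np.cos(-1.41),np.sin(-1.41),0]);n=np.array([-e[1],e[0],0])
for nm in("scene","side"):
    g=optics.grab_frame(nm)
    for t,(lo,hi) in{"horiz":((-.01,-.025),(.05,.025)),"vert":((-.025,-.05),(.025,.01))}.items():
        q=np.array([proj(g,[p+e*a+n*b+np.array([0,0,z])])[0] for a in(lo[0],hi[0]) for b in(-.025,.025) for z in(lo[1],hi[1])])
        print(nm,t,q.min(0).round(),q.max(0).round())
E
```

```text
t: 45.18
eef_pos: [0.5098, 0.3646, 0.0308]
ee_rot: [-3.141, 0.0, -1.409]
force: [-0.9, 0.2, 3.4]
width: 0.0504
gripper_force: 3.0
t: 46.18
eef_pos: [0.5094, 0.3642, 0.1101]
ee_rot: [3.141, -0.0, -1.409]
force: [-0.2, -0.8, -1.2]
width: 0.0498
gripper_force: 3.0
0.04984568799325805 [-0.21217084 -0.82088412 -1.18069619] [0.50941207 0.36420799 0.11006783] [ 3.14087251e+00 -4.16934907e-04 -1.40897492e+00]
scene
[441 260  36  38 883] [458. 278.]
[471 288  14  33  72] [477. 301.]
side
wrist
scene horiz [470. 286.] [512. 331.]
scene vert [480. 295.] [518. 342.]
side horiz [204. 158.] [234. 186.]
side vert [202. 161.] [230. 191.]
```

```bash
python3 - <<'E'
from h import *
for n,(x0,x1,y0,y1) in{"scene10":(462,526,276,352),"side10":(190,250,145,205)}.items():
    im=cv2.imread(f"pics/{n}.png");h=cv2.cvtColor(im,cv2.COLOR_BGR2HSV)[y0:y1:2,x0:x1:2].astype(int)
    print(n)
    for r in h: print("".join("O" if abs(a-16)<8 and s>190 and v>60 else "b" if abs(a-107)<12 and s>120 else "." if s<80 else "w" for a,s,v in r))
E
```

```text
scene10
OOOOOOOwwwwwwww.................
OOOOOOOwwwwwwwww................
OOOOOOwb..wwwwww................
OOOOOOwbbbb.www.................
OOOOOO.bbbbbbw..................
OOOOOOwbb..wbb..................
OOOOO.bbbwOOww..................
OOOO.bbbwOOww...................
OOO.bbbb.OO.....................
OOwbbbbbwOw.....................
Owbbbbb.Ow......................
wwbbbbbwO.......................
bbbbbbwOw......................w
bbbbbb.O........................
bbbbbbwO........................
bbbbbbOO........................
bbbbb.O.........................
bbbbb.O.........................
bbbbbww.........................
bbbbbOw.........................
bbbb.O.........................w
bbbb.O.........................b
bbbb.OOw.w.....................b
bbbbbb.wOOw....................b
bbbbbbbbw.wOOw.................b
bbbbbbbbbbbw.w................bb
bbbbbbbbbbbbbb................bb
bbbbbbbbbbbbbb......wb.......wbb
bbbbbbbbbbbbbbbbb...bbbbbb...bbb
bbbbbbbbbbbbbbbbbbbbbbbbbbbbbbbb
bbbbbbbbbbbbbbbbbbbbbbbbbbbbbbbb
bbbbbbbbbbbbbbbbbbbbbbbbbbbbbbbb
bbbbbbbbbbbbbbbbbbbbbbbbbbbbbbbb
bbb
[... 398 characters left out ...]
wwwOb...w.bbbbbbww
....w..w...bwOwwOO..bbbbbb.www
.......w...OwwOwwwOOwbb.wwwwww
..........wwOwwwOwwwOOwwwwwwww
..........OwwOwwwwwwwOwwwwwwww
w....w....wwwOwwOwwwwOwwwwwwww
wwwww......OwwOwwwwwwwwwwwwww.
bwwbbb....wOwwwwwwwwwwwwwwwbbb
bbbbbb.....Owwwwwwwwwwwwwbbbbb
bbbbbbw....OwwwOwwwwwwwbbbbbbb
bbb.www....wOwwwwwwOwOObbbbbbb
bwwwwwwww.wOOwwwwwwOOObbbbbbbb
wwwwwwwwwwwwwOOOwOOwbbbbbbbbbb
wwwwwwwwwwwwwwbwOwbbbbbbbbbbbb
wwwwwwwwwww.bbbbbbbbbbbbbbbbbb
wwwwwwwww.bbbbbbbbbbbbbbbbbbbb
wwwwwww.bbbbbbbbbbbbbbbbbbbbbb
wwwwwbbbbbbbbbbbbbbbbbbbbbbbbb
wwwbbbbbbbbbbbbbbbbbbbbbbbbbbb
.bbbbbbbbbbbbbbbbbbbbbbbbbbbbb
bbbbbbbbbbbbbbbbbbbbbbbbbbbbbb
bbbbbbbbbbbbbbbbbbbbbbbbbbbbbb
bbbbbbbbbbbbbbbbbbbbbbbbbbbbbb
```

The numeric crop shows the cup still horizontal: its mouth frame is visible in the side view and friction holds it at 3 N. Plan: regrip nearer the middle, then roll the cup mouth-down about the pads by setting its closed end on the bridge's front edge and circling the pivot down and forward.

```bash
python3 -m jog '[[-1,[0,0,50],0],[-1,[0,0,78],0],[-1,[0,0,80],0],[0.6,[0,0,80],0],[0.6,[0,0,80],0],[0.6,[11,0,80],0],[0.6,[11,0,80],0],[-1,[11,0,80],0],[-1,[11,0,80],0],[-1,[11,0,80],0],[-1,[11,0,80],0],[-1,[11,0,80],0],[-1,[11,0,20],0],[-1,[11,0,-40],0],[-1,[11,0,-80],0],[-1,[11,0,-80],0]]' 3; python3 - <<'E'
from h import *
Y=PR[2]-np.pi
# edge at press x=-10, z=.102 ; tcp = grasp - 5mm z
for D,H in[(12,40),(12,27),(12,25),(18,20.5),(22.9,15.7),(26,9),(27.7,2),(27,-5),(25,-12),(40,-12),(40,30)]:
    print(D,H,rel(w(-10-D,42,.102+H/1e3-.005),Y))
E
```

```text
t: 48.48
eef_pos: [0.5128, 0.355, 0.1946]
ee_rot: [-3.136, 0.004, -1.408]
force: [-0.1, 0.1, -2.4]
width: 0.0501
gripper_force: 3.0
12 40 ([390.4, -0.5, 55.9], 1.81)
12 27 ([390.4, -0.4, 68.9], 1.81)
12 25 ([390.4, -0.4, 70.9], 1.81)
18 20.5 ([389.0, 5.5, 75.4], 1.81)
22.9 15.7 ([387.9, 10.2, 80.2], 1.81)
26 9 ([387.2, 13.3, 86.8], 1.81)
27.7 2 ([386.8, 15.0, 93.8], 1.81)
27 -5 ([387.0, 14.3, 100.8], 1.81)
25 -12 ([387.5, 12.4, 107.8], 1.81)
40 -12 ([384.0, 27.0, 107.8], 1.81)
40 30 ([383.8, 26.8, 65.8], 1.81)
```

```bash
python3 -m jog '[[-1,[390,0,0],0.1],[-1,[390,0,0],0.3],[-1,[390,0,0],0.5],[-1,[390,0,0],0.7],[-1,[390,0,0],0.9],[-1,[390,0,0],1.1],[-1,[390,0,0],1.3],[-1,[390,0,0],1.5],[-1,[390,0,0],1.7],[-1,[390,0,0],1.81],[-1,[390,0,0],1.81],[-1,[390,0,40],1.81],[-1,[390,0,60],1.81],[-1,[390,0,60],1.81]]'; python3 - <<'E'
from h import *
Y=PR[2]-np.pi
s=status.get_state();print(inp(s['eef_pos']),s['width'],s['q'].round(2))
for D,H in[(12,25),(18,20.5),(22.9,15.7),(26,9),(27.7,2),(27,-5),(25,-12),(40,-12),(40,30)]:
    print(D,H,rel(w(-10-D,42,.102+H/1e3-.005),Y))
f=optics.grab_frame("wrist");cv2.imwrite("pics/w11.png",f["color"][:,:,::-1])
h=cv2.cvtColor(f["color"],cv2.COLOR_RGB2HSV)[60:300:6,200:440:4].astype(int)
for r in h: print("".join("O" if abs(a-16)<8 and s>190 and v>60 else "g" if abs(a-77)<12 and s>80 else "b" if abs(a-107)<12 and s>120 else "." if s<80 else "w" for a,s,v in r))
E
```

```text
t: 50.22
eef_pos: [0.573, -0.0315, 0.1285]
ee_rot: [-3.14, -0.004, 3.067]
force: [-1.3, -0.3, -0.6]
width: 0.05
gripper_force: 3.0
[-25.5  40.1] 0.049977475962578774 [ 0.29  0.29 -0.36 -0.   -0.92 -1.93]
12 25 ([-3.6, 1.9, 6.5], 0.002)
18 20.5 ([2.4, 2.0, 11.0], 0.002)
22.9 15.7 ([7.3, 2.0, 15.9], 0.002)
26 9 ([10.4, 2.0, 22.6], 0.002)
27.7 2 ([12.0, 2.0, 29.6], 0.002)
27 -5 ([11.3, 2.0, 36.6], 0.002)
25 -12 ([9.3, 2.0, 43.6], 0.002)
40 -12 ([24.3, 2.0, 43.6], 0.002)
40 30 ([24.4, 2.0, 1.6], 0.002)
wwwwwwwwwwww...............................wwwwwwwwwwwwwwwww
wwwwwwwwwwwwwwwwwwwwwww....................wwwwwwwwwwwwwwwww
wwwwwwwwwwwwwwwwwwwwwwwwwwwwwwww...........wwwwwwwwwwwwwwwww
wwwwwwwwwwwwwwwwwwwwwwwwwwwwwwwwwwwwwwwww.wwwwwwwwwwwwwwwwww
wwwwwwwwwwwwwwwwwwwwwwwwwwwwwwwwwwwwwwwwwwwwwwwwwwwwwwwwwwww
wwwwwwwwwwwwwwwwwwwwwwwwwwwwwwwwwwwwwwwwwwwwwwwwwwwwwwwwwwww
wwwwwwwwwwwwwwwwwwwwwwwwwwwwwwwwwwwwwwwwwwwwwwwwwwwwwwwwwwww
wwwwwwwwwwwwwwwwwwwwwwwwwwwwwwwwwwwwwwwwwwwwwwwwwwwwwwwwwwww
wwwwwwwwwwwwwwwwwwwwwwwwwwwwwwwwwwwwwwwwwwwwwwwwwwwwwwwwwwww
wwwwww..................................wwwwwww
[... 1143 characters left out ...]
wwwwwwwwOOOOOOO........gggggg
..............OOOOOwwwwwwwwwwwwwwwwwwOOOOOOOOOw.......gggggg
.............wOOOOOwwwwwwwwwwwwwwwwOOOOOOOOOOOO.......gggggg
.............OOOOwwOwwwwwwwwwwwOOOOOOOOOOOOOOOOO......gggggw
............OOOOOOwOOOwwwwwOOOOOOOOOOOOOOOOOOOOOO.....gggggw
............OOOOOOOOwOOwwwwwwwwwwwwwwwwOOOOOOOOOO....ggggggw
............OOOOOOOOOOOOOwwwwwwwwwwwwwOOOOOOOOOOO....ggggggw
............OOOOOOOOOOOOOOOwwwwwOOOOOOOOOOOOOOOOO....ggggggw
............OOOOOOOOOOOOOOOOOOOOOOOOOOOOOOOOOOOOO....ggggggw
............OOOOOOOOOOOOOOOOOOOOOOOOOOOOOOOOOOOOO....ggggg.w
............OOOOOOOOOOOOOOOOOOOOOOOOOOOOOOOOOOOOw....gggggww
............wOOOOOOOOOOOOOOOOOOOOOOOOOOOOOOOOOOOw.....ggg...
```

```bash
python3 -m jog '[[-1,[-4,2,0],0],[-1,[-4,2,4],0],[-1,[-4,2,6.5],0],[-1,[-1,2,9],0],[-1,[2,2,11],0],[-1,[5,2,13.5],0],[-1,[7,2,16],0],[-1,[7,2,16],0]]' 3; cat >> h.py <<'E'
def show(n="wrist",x0=200,x1=440,y0=60,y1=300,dx=4,dy=6):
    f=optics.grab_frame(n);h=cv2.cvtColor(f["color"],cv2.COLOR_RGB2HSV)[y0:y1:dy,x0:x1:dx].astype(int)
    for r in h: print("".join("O" if abs(a-16)<8 and s>190 and v>150 else "o" if abs(a-16)<8 and s>190 and v>40 else "g" if abs(a-77)<12 and s>80 else "b" if abs(a-107)<12 and s>120 else "." if s<80 else "w" for a,s,v in r))
E
python3 - <<'E'
from h import *
s=status.get_state();print(inp(s['eef_pos']),s['width'],s['force'])
show(y0=160)
E
```

```text
t: 51.28
eef_pos: [0.567, -0.0288, 0.1142]
ee_rot: [-3.141, -0.001, 3.064]
force: [-0.2, 0.6, -0.6]
width: 0.05
gripper_force: 3.0
[-31.8  42.4] 0.05001163472867982 [-0.17198954  0.63862444 -0.58026216]
........................................................wwww
........................................................wwww
........................................................wwww
........................................................wwww
........................................................wwww
.......................................................wwwww
..........wwww.............................www.........wwwww
........wwwwwww...........................wwwwww.......wwwww
......wwwwwwwwww.........................wwwwwwww......wwwww
.....wwwwwwwwww..........................wwwwwwwwww....wwwww
....wwwwwwwwww............................wwwwwwwwww.......w
....wwwwwwwww..............................wwwwwwwww...ggggg
.....wwwwwww.wwwwwwwwwwwwwwwwwwwwwwwwwwwwwwwwwwwwww...gggggg
......wwwww..wwwwwwwwwwwwwwwwwwwwwwwwwwwwwwwOwwwww....gggggg
.............OwwwwwwwwwwwwwwwwwwwwwwwwwOOOOOOOOO......gggggg
.............wOwwwwwwwwwwwwwwwwwwwwwOwOwOOOOOOOO......gggggg
.............OwwwwwwwwwwwwwwwwwwwwwwOOOOOOOOOOOO......gggggg
.............OOwwwwwwwwwwwwwwwwwOOOOOOOOOOOOOOOO......gggggg
.............OOwwwwwwwwwwwwwwwwwOOOOOOOOOOOOOOOO......gggggg
.............wwwwwwwwwwwwOwwwOOOOOwOOOOOOOOOOOOO......ggggg.
.............OOwwwwwwwwwwwOOOOOOOOOOOOOOOOOOOOOO.....ggggggw
.............OOOOwwwwwwwOOOOOOOOOOOwOOOOOOOOOOOO.....ggggggw
.............wwOOwOwOOOOOOOwOOOOOOOOOOOOOOOOOOOO......ggg...
.............OOOOwOOOOOOOOOOOOOOOOOOOOOOOOOOOOOO.......gg...
```

```bash
python3 - <<'E'
from h import *
f=optics.grab_frame("wrist");cv2.imwrite("pics/w12.png",f["color"][:,:,::-1])
a=cv2.cvtColor(cv2.imread("pics/w11.png"),cv2.COLOR_BGR2HSV);b=cv2.cvtColor(f["color"],cv2.COLOR_RGB2HSV)
for y in range(204,310,6): print(y,[a[y,x].tolist() for x in(275,320,370)],[b[y,x].tolist() for x in(260,320,375)])
# predicted rim corners / closed end corners for tilt theta (mouth down), grasp 9 mm closed-ward of mid
s=status.get_state();R=cv2.Rodrigues(np.zeros(3))[0]
p=s['eef_pos']+[0,0,.005];yw=s['ee_rot'][2];e=np.array([np.cos(yw),np.sin(yw),0]);n=np.array([-e[1],e[0],0]);z=np.array([0,0,1.])
for th in(-20,0,15,30,45):
    t=np.radians(th);ex=e*np.cos(t)-z*np.sin(t);ez=e*np.sin(t)+z*np.cos(t)
    q=[p+ex*x+ez*k+n*.0 for x,k in((.039,.025),(.039,.021),(.039,-.021),(.039,-.025),(-.021,.025))]
    print(th,proj(f,q,True).round()[:,1])
E
```

```text
204 [[60, 2, 242], [20, 3, 242], [18, 120, 108]] [[26, 19, 228], [20, 3, 244], [18, 122, 117]]
210 [[60, 2, 243], [15, 4, 241], [18, 130, 100]] [[20, 49, 196], [15, 4, 242], [19, 130, 108]]
216 [[12, 23, 221], [9, 44, 227], [9, 79, 164]] [[60, 2, 242], [15, 4, 243], [19, 137, 108]]
222 [[17, 176, 254], [15, 157, 253], [11, 195, 187]] [[75, 2, 242], [15, 6, 243], [18, 145, 104]]
228 [[17, 176, 254], [16, 160, 253], [10, 193, 127]] [[60, 2, 242], [15, 4, 243], [18, 148, 98]]
234 [[17, 176, 253], [16, 166, 253], [11, 196, 126]] [[18, 168, 254], [18, 151, 254], [19, 167, 254]]
240 [[16, 176, 253], [10, 181, 187], [11, 202, 125]] [[18, 171, 254], [18, 156, 254], [12, 192, 187]]
246 [[10, 191, 174], [10, 188, 184], [11, 202, 124]] [[18, 170, 254], [18, 159, 254], [12, 195, 186]]
252 [[11, 193, 201], [11, 194, 212], [12, 201, 214]] [[12, 191, 187], [19, 162, 254], [12, 195, 186]]
258 [[11, 192, 178], [16, 179, 253], [11, 202, 174]] [[11, 192, 186], [12, 186, 195], [12, 195, 186]]
264 [[11, 194, 177], [16, 180, 254], [11, 201, 175]] [[12, 190, 187], [12, 188, 193], [12, 195, 186]]
270 [[11, 
[... 153 characters left out ...]
7, 188], [12, 192, 190], [12, 196, 185]]
282 [[11, 196, 177], [11, 203, 175], [11, 201, 175]] [[12, 190, 188], [12, 192, 189], [12, 196, 185]]
288 [[11, 197, 176], [11, 203, 173], [11, 203, 173]] [[12, 190, 188], [12, 193, 190], [12, 196, 185]]
294 [[11, 200, 175], [11, 203, 175], [11, 203, 175]] [[11, 191, 187], [12, 193, 189], [12, 195, 186]]
300 [[11, 202, 173], [11, 203, 175], [11, 202, 174]] [[11, 193, 185], [12, 193, 188], [12, 196, 186]]
306 [[11, 200, 176], [11, 203, 175], [11, 203, 173]] [[11, 194, 184], [12, 195, 187], [12, 197, 186]]
-20 [301. 292. 217. 212. 394.]
0 [255. 251. 220. 217. 395.]
15 [230. 230. 228. 228. 389.]
30 [216. 219. 242. 243. 377.]
45 [212. 217. 258. 261. 359.]
```

```bash
python3 -m jog '[[-1,[2,0,5],0],[-1,[3,0,10],0],[-1,[4,0,14],0],[-1,[5,0,17],0],[-1,[5,0,21],0],[-1,[4.5,0,24],0],[-1,[4,0,27],0],[-1,[3,0,31],0],[-1,[3,0,31],0]]' 3; cat >> h.py <<'E'
def tilt(g=.009,name=None):
    "column profile at mid and predicted rows for tilts"
    f=optics.grab_frame("wrist");b=cv2.cvtColor(f["color"],cv2.COLOR_RGB2HSV)
    if name: cv2.imwrite(name,f["color"][:,:,::-1])
    print([(y,b[y,275].tolist(),b[y,370].tolist()) for y in range(204,330,6)])
    s=status.get_state();p=s['eef_pos']+[0,0,.005];yw=s['ee_rot'][2];e=np.array([np.cos(yw),np.sin(yw),0]);z=np.array([0,0,1.])
    for th in range(0,105,15):
        t=np.radians(th);ex=e*np.cos(t)-z*np.sin(t);ez=e*np.sin(t)+z*np.cos(t)
        q=[p+ex*x+ez*k for x,k in((.03+g,.025),(.03+g,-.025),(-.03+g,.025),(-.03+g,-.025))]
        print(th,proj(f,q,True).round()[:,1])
E
python3 - <<'E'
from h import *
s=status.get_state();print(inp(s['eef_pos']),s['eef_pos'][2],s['width'],s['force']);tilt(name="pics/w13.png")
E
```

```text
t: 52.5
eef_pos: [0.5645, -0.0285, 0.0831]
ee_rot: [-3.141, -0.001, 3.064]
force: [0.8, -0.5, -1.1]
width: 0.0498
gripper_force: 3.0
[-34.3  42.4] 0.08305540806423149 0.04981908704616545 [ 0.78069904 -0.49528831 -1.10104735]
[(204, [75, 2, 243], [60, 2, 244]), (210, [75, 2, 246], [60, 2, 245]), (216, [14, 162, 238], [14, 160, 237]), (222, [13, 192, 236], [13, 190, 237]), (228, [13, 188, 237], [13, 194, 237]), (234, [13, 188, 237], [13, 193, 237]), (240, [13, 189, 236], [12, 199, 231]), (246, [13, 188, 236], [11, 201, 157]), (252, [13, 189, 235], [11, 203, 157]), (258, [13, 189, 236], [11, 202, 158]), (264, [11, 191, 159], [11, 204, 156]), (270, [11, 191, 159], [11, 203, 157]), (276, [11, 191, 160], [11, 205, 157]), (282, [11, 196, 159], [11, 204, 155]), (288, [11, 195, 158], [11, 203, 156]), (294, [11, 201, 155], [11, 203, 156]), (300, [11, 199, 156], [11, 203, 157]), (306, [11, 199, 156], [11, 201, 157]), (312, [11, 201, 156], [11, 204, 156]), (318, [11, 201, 156], [12, 206, 155]), (324, [11, 202, 167], [11, 203, 167])]
0 [255. 218. 396. 331.]
15 [231. 228. 390. 347.]
30 [216. 243. 377. 362.]
45 [212. 261. 359. 375.]
60 [215. 281. 337. 386.]
75 [224. 302. 312. 393.]
90 [238. 324. 289. 396.]
```

Rim row at about 215 and closed-end edge at about 322 give a tilt of roughly 65°. Next I press the cup's side flat against the bridge's upright front face to finish to 90°.

```bash
python3 -m jog '[[-1,[0,0,2],0],[-1,[-2,0,2],0],[-1,[-4,0,2],0],[-1,[-6,0,2],0],[-1,[-6,0,2],0]]' 3;  python3 - <<'E'
from h import *
s=status.get_state();print(inp(s['eef_pos']),s['eef_pos'][2],s['width'],s['force']);tilt(name="pics/w14.png")
E
```

```text
t: 53.18
eef_pos: [0.5704, -0.0291, 0.0813]
ee_rot: [-3.141, -0.001, 3.064]
force: [-3.7, 0.6, -1.3]
width: 0.0499
gripper_force: 3.0
[-28.3  42.2] 0.08130230944541694 0.04986164675557748 [-3.67565072  0.56218815 -1.32845327]
[(204, [60, 2, 244], [60, 2, 242]), (210, [60, 2, 243], [21, 32, 129]), (216, [12, 193, 221], [11, 190, 220]), (222, [12, 194, 220], [11, 194, 221]), (228, [11, 192, 221], [11, 196, 221]), (234, [12, 192, 221], [12, 199, 220]), (240, [12, 191, 220], [12, 198, 220]), (246, [11, 191, 220], [11, 202, 148]), (252, [11, 191, 220], [11, 203, 148]), (258, [12, 193, 218], [11, 200, 149]), (264, [12, 194, 218], [11, 200, 148]), (270, [11, 192, 150], [11, 202, 148]), (276, [11, 195, 148], [11, 203, 148]), (282, [11, 195, 149], [11, 202, 148]), (288, [11, 195, 149], [11, 203, 147]), (294, [11, 200, 167], [11, 203, 167]), (300, [11, 200, 168], [11, 202, 168]), (306, [11, 201, 166], [11, 202, 169]), (312, [11, 202, 167], [11, 203, 167]), (318, [11, 202, 167], [11, 203, 166]), (324, [11, 202, 167], [11, 203, 167])]
0 [255. 217. 395. 331.]
15 [230. 228. 389. 347.]
30 [216. 243. 377. 362.]
45 [212. 261. 359. 375.]
60 [215. 281. 337. 386.]
75 [224. 302. 312. 393.]
90 [238. 324. 288. 396.]
```

```bash
python3 -m jog '[[-1,[-1,0,0],0],[-1,[-1,0,0],0],[-1,[6,0,0],0],[-1,[12,0,-50],0],[-1,[12,0,-50],0],[-1,[32,38,-50],0],[-1,[32,38,-50],0],[-1,[32,38,-50],0]]' 12;  python3 - <<'E'
from h import *
s=status.get_state();print(inp(s['eef_pos']),s['eef_pos'][2],s['width'],s['force'],rel(w(-60,80,.06)));tilt(name="pics/w15.png")
E
```

```text
t: 54.22
eef_pos: [0.5421, 0.0116, 0.1318]
ee_rot: [3.141, 0.001, 3.065]
force: [0.5, -0.2, -0.5]
width: 0.05
gripper_force: 12.0
[-59.6  80.7] 0.13177608034459434 0.049977079572972476 [ 0.54848383 -0.1823136  -0.53548805] ([0.5, -0.7, 71.8], None)
[(204, [90, 1, 248], [12, 124, 128]), (210, [75, 2, 249], [11, 128, 126]), (216, [11, 182, 165], [12, 190, 231]), (222, [11, 181, 165], [12, 191, 232]), (228, [11, 179, 165], [12, 198, 213]), (234, [11, 179, 164], [11, 197, 162]), (240, [11, 179, 164], [11, 199, 164]), (246, [11, 180, 164], [11, 201, 161]), (252, [11, 179, 165], [11, 200, 162]), (258, [11, 181, 163], [11, 201, 162]), (264, [11, 182, 164], [11, 200, 162]), (270, [11, 187, 162], [11, 198, 162]), (276, [11, 188, 163], [11, 201, 161]), (282, [11, 189, 163], [11, 201, 162]), (288, [11, 195, 162], [11, 203, 161]), (294, [11, 197, 181], [11, 202, 183]), (300, [11, 199, 181], [11, 202, 182]), (306, [11, 199, 182], [11, 202, 182]), (312, [11, 199, 181], [11, 202, 182]), (318, [11, 199, 182], [11, 202, 183]), (324, [11, 200, 182], [11, 201, 183])]
0 [255. 217. 395. 331.]
15 [230. 228. 389. 347.]
30 [216. 243. 377. 362.]
45 [211. 261. 359. 375.]
60 [215. 281. 336. 385.]
75 [224. 302. 312. 393.]
90 [237. 324. 288. 396.]
```

```bash
python3 - <<'E'
from h import *
from scipy.optimize import least_squares
f=optics.grab_frame("wrist")
s=status.get_state();p=s['eef_pos']+[0,0,.005];yw=s['ee_rot'][2];e=np.array([np.cos(yw),np.sin(yw),0]);z=np.array([0,0,1.])
def rows(th,g,k):
    t=np.radians(th);ex=e*np.cos(t)-z*np.sin(t);ez=e*np.sin(t)+z*np.cos(t)
    return proj(f,[p+ex*(.03+g)+ez*(.025+k),p+ex*(-.03+g)+ez*(.025+k)],True)[:,1]
for th in(65,70,75,80,85,90):
    r=least_squares(lambda q:rows(th,*(q/1e3))-[213,291],[9,0]);print(th,r.x.round(1),r.cost.round(3))
for n in("scene","side"):
    g=optics.grab_frame(n);c=proj(g,[p])[0].astype(int);print(n,c)
    show(n,c[0]-36,c[0]+36,c[1]-20,c[1]+52,1 if n=="x" else 2,3)
E
```

```text
65 [ 51.7 -31.8] 0.0
70 [ 38.  -15.4] 0.0
75 [20.8 -0.7] 0.0
80 [ 0.4 11.5] 0.0
85 [-22.9  20.7] 0.0
90 [-48.4  26.4] 0.0
scene [339 243]
wwww....w......wwww............w....
wwwwwww........wwOOOww..............
wwwwwwwww.........wOw...............
wwwwwwwwww...oOOOw..................
wwwwwwwwww..OOOOOOw.......w.........
wwwwwwwwww.wOOOOOOw......w..........
..wwwwwwww..OOOOOOOOww...w..........
.....wwwwww.wOOOOOOOOO......w.......
........wwwwwOOOOOOOOO......w.....ww
...www....wwwOOOOOOOOO...........www
...www.......wOOOOOOOO.............w
...www.........wOOOOOO..............
gggwww............wOOOOw............
ggggg.w..............wOw..........ww
gggggggg.........www...www......wwww
ggggggggggg......www......ww.wwwwwww
ggggggggggggg....www.........wwwwwww
gggggggggggggggg.www...........wwwww
gggggggggggggggggggw..............ww
ggggggggggggggggggggg..............w
ggg..ggggggggggggggg.......ww......w
gg.....gggggggggggg......wwwwwww...w
gg....ggggggggggg......wwwwwwwwwwwww
ggggggggggggggg.......wwwwwwwwwwwwww
side [302 208]
bbbbbbbw.ww.....www.................
bbbbbbbbbbbb.....www................
bbbbbbbbbbbb........................
bbbbbbbbbbbbwwOw....................
bbbbbbbbbbbOwwwO....ww..............
bbbbbbbbbbbOwwwwO...w...............
bbbbbbbbbbbOwwwwwwO.w............ggg
bbbbbbbbbb.OwwwwwOwOw.........gggggg
bbbbbbbbbbwwwwwwwwwwO.....gggggggggg
bbbbbbbbbbOwwwwwwwwwO.....wggggggggg
bwwbbbb.wwwwwwwwwwwwO.....w.gggggggg
wwwwwwwwwwwOwwwwwwwwO....ww.gggggggg
wwwwwwwwwwwwwOwwwwwwwOOOwww.gggggggg
wwwwwwwwwwwwwwwOOOOwwwwwwww.gggggggg
wwwwwwwwwwwwwwwwwwwwwwwwwgg....ggggg
..wwwwwwwwwwwwwwwwwwwwgg.........ggg
w...wwwwwwwwwwwwwwwwww.............g
ww.......wwwwwwww..www..............
wwww.......www.....www..............
wwwwww.............www.......ww.....
wwwwwww......................www....
wwwwwwwww....................www....
wwwwwwwwwww..................www....
wwwwwwwwwwww.................www....
```

Tilt is about 78° and the cup is centred over peg0. Lower it, let it square itself on the plate with a light grip, then release.

```bash
python3 -m jog '[[-1,[0,0,20],0],[-1,[0,0,40],0],[-1,[0,0,55],0],[-1,[0,0,62],0],[-1,[0,0,65],0],[-1,[0,0,65],0]]' 12; python3 -m jog '[[-1,[0,0,1],0],[-1,[0,0,2],0],[-1,[0,0,4],0],[-1,[0,0,5.5],0],[-1,[0,0,5.5],0]]' 3;  python3 - <<'E'
from h import *
s=status.get_state();print(inp(s['eef_pos']),s['eef_pos'][2],s['width'],s['force']);tilt()
E
```

```text
t: 55.28
eef_pos: [0.5427, 0.0116, 0.0667]
ee_rot: [3.141, 0.002, 3.065]
force: [5.1, 0.3, -1.0]
width: 0.0501
gripper_force: 12.0
t: 55.9
eef_pos: [0.541, 0.0113, 0.0607]
ee_rot: [-3.141, -0.001, 3.064]
force: [-0.7, 0.6, -1.4]
width: 0.0503
gripper_force: 3.0
[-60.6  80.3] 0.06069222315046839 0.05027586406884444 [-0.65847744  0.5682929  -1.43546732]
[(204, [60, 6, 170], [0, 0, 255]), (210, [60, 5, 167], [0, 0, 255]), (216, [60, 5, 169], [60, 1, 252]), (222, [54, 8, 169], [60, 1, 253]), (228, [11, 184, 168], [12, 192, 217]), (234, [11, 181, 169], [12, 195, 216]), (240, [11, 180, 169], [11, 195, 167]), (246, [11, 180, 169], [12, 198, 167]), (252, [11, 179, 168], [11, 200, 167]), (258, [11, 179, 168], [11, 197, 167]), (264, [11, 182, 168], [11, 200, 166]), (270, [11, 184, 168], [11, 200, 167]), (276, [11, 190, 192], [11, 200, 194]), (282, [11, 192, 202], [11, 200, 203]), (288, [11, 193, 202], [12, 202, 202]), (294, [11, 194, 202], [11, 201, 202]), (300, [11, 198, 201], [12, 200, 203]), (306, [11, 198, 201], [12, 201, 202]), (312, [11, 198, 202], [12, 200, 203]), (318, [12, 199, 202], [12, 202, 202]), (324, [12, 199, 202], [12, 200, 203])]
0 [255. 217. 395. 331.]
15 [230. 228. 389. 347.]
30 [216. 243. 377. 362.]
45 [212. 261. 359. 375.]
60 [215. 281. 336. 386.]
75 [224. 302. 312. 393.]
90 [238. 324. 288. 396.]
```

The profile (rim 226, closed-end edge 273) shows the cup vertical. Release, rise, and check it along with the other cup's position.

```bash
python3 -m jog '[[0.5,[0,0,0],0],[0.5,[0,0,0],0],[0.5,[0,0,0],0],[0.5,[0,0,-30],0],[0.5,[0,0,-80],0],[0.5,[0,0,-140],0],[1,[0,0,-180],0],[1,[0,0,-200],0],[1,[0,0,-200],0]]' 3;  python3 - <<'E'
from h import *
g=optics.grab_frame("side");print(ears(g))
for f,k in((optics.grab_frame("scene"),False),):
    for z in(.06,.086): print(z);cups(f,z,fish=False,vmin=225)
f=optics.grab_frame("wrist");cv2.imwrite("pics/w16.png",f["color"][:,:,::-1])
b=cv2.cvtColor(f["color"],cv2.COLOR_RGB2HSV)
P=np.array([w(-60+dx,80+dy,z) for dx,dy,z in[(-25,-25,.086),(-25,25,.086),(25,25,.086),(25,-25,.086),(-25,-25,.026),(-25,25,.026)]])
print(proj(f,P,True).round())
h=b.astype(int);m=((abs(h[...,0]-14)<6)&(h[...,1]>170)&(h[...,2]>100)).astype(np.uint8);m[300:]=0
n,l,s,c=cv2.connectedComponentsWithStats(m)
for i in range(1,n):
    if s[i,4]>800: print(s[i],c[i].round())
c=proj(g,[w(-60,80,.056)])[0].astype(int);print(c,proj(g,P).round());show("side",c[0]-40,c[0]+40,c[1]-36,c[1]+36,2,3)
E
```

```text
t: 57.08
eef_pos: [0.5422, 0.0116, 0.2628]
ee_rot: [3.14, 0.003, 3.064]
force: [-0.3, 0.6, -0.4]
width: 0.0865
gripper_force: 0.0
[(50.2, -1.1, 196), (148.7, 109.7, 196)]
0.06
px [345. 265.] 525 rect [525.4  18.8] [114.3  62.5] 58.0
px [461. 273.] 496 rect [405.7 237.7] [74.7 83.8] 87.3
0.086
px [345. 265.] 525 rect [549.3  34.6] [110.6  60.4] 58.0
px [461. 273.] 496 rect [433.6 246.3] [72.2 81.1] 87.3
[[291. 190.]
 [348. 190.]
 [347. 245.]
 [292. 245.]
 [295. 180.]
 [344. 180.]]
[ 481   26   68   57 1240] [498.  59.]
[303 235] [[301. 234.]
 [289. 225.]
 [305. 217.]
 [317. 226.]
 [302. 253.]
 [291. 243.]]
bbbbbbbbbbbbbbbbbbbbbbwwwwwwggggggg....g
bbbbbbbbbbbbbbbbbbbbbbbw.ggggggggggggggg
bbbbbbbbbbbbbbbbbbbb.wwggggggggggggggggg
bbbbbbbbbbbbbbbbbbwwwww.gggggggggggggggg
bbbbbbbbbbbbbbb.wwwwwwwww.gggggggggggggg
bbbbbbbbbbbb.wwwwwwwwwwwwww.gggggggggggg
bbbbbbbbbbwwwwwwwwwwwwwwwwwwwggggggggggg
bwwwwwb.wwwwwwwwwwwwwwwwwwwwwggggggggggg
bbwwwwwwwwwwwwwwwwwwwwwwwwwwwggggggggggg
bbwwwwwwwwwwwwwwwwwwwwwwwwwwwggggggggggg
wwwwwwwwwwwwwOwwwwwwwwwwwwO.g...gggggggg
w..wwwwwwwwwwOwwwwwwwwwwOww.......gggggg
ww...wwwwwwwwOwwwwwwOwOwwOO.........gggg
www...ww..wwwwwwwwwOwOwwwwO...........gg
wwwww......wwwwwwwwwwwwwwOO.............
wwwwwww......wOwwwwwwwwwwwO....ww.......
wwwwwwww.......OOwwwwwwOOww...wwww......
wwwwwwwwww.......OOwwOww......wwww......
wwwwwwwwwwww.......Ow.........wwww......
wwwwwwwwwwwww.................wwww......
wwwwwwwwwwwwwww...............wwww......
wwwwwwwwwwwwwwwww..............www......
wwwwwwwwwwwwwwwwww......................
wwwwww.....wwwwwwwww....................
```

Cup A sits at the predicted seated pose in the side view (bottom corner at (302,253)). Now the second cup.

```bash
python3 - <<'E'
from h import *
f=optics.grab_frame("scene")
for v in(230,240,250):cups(f,.06,fish=False,vmin=v)
print(rel((.40,.30,.26),-1.651))
E
```

```text
px [345. 265.] 504 rect [523.9  18.1] [110.9  61.8] 60.1
px [461. 272.] 449 rect [398.9 236.9] [72.4 70.2] 87.3
px [342. 260.] 301 rect [511.4  -3.8] [50.2 47.8] 87.6
px [460. 271.] 396 rect [387.6 231.9] [59.3 48.1] 85.4
px [342. 260.] 282 rect [510.7  -4.3] [49.1 46.4] 87.6
px [460. 271.] 365 rect [387.6 231.6] [58.5 45.3] 85.6
([162.9, 277.0, -0.1], -1.568)
```

```bash
python3 -m jog '[[1,[163,277,0],-0.2],[1,[163,277,0],-0.4],[1,[163,277,0],-0.6],[1,[163,277,0],-0.8],[1,[163,277,0],-1.0],[1,[163,277,0],-1.2],[1,[163,277,0],-1.4],[1,[163,277,0],-1.566],[1,[163,277,0],-1.566],[1,[163,277,0],-1.566],[1,[163,277,0],-1.566]]'; python3 - <<'E'
from h import *
f=optics.grab_frame("wrist")
h=cv2.cvtColor(f["color"],cv2.COLOR_RGB2HSV).astype(int)
m=((abs(h[...,0]-14)<6)&(h[...,1]>150)&(h[...,2]>100)).astype(np.uint8);m[290:]=0
n,l,s,c=cv2.connectedComponentsWithStats(m)
for i in range(1,n):
    if s[i,4]>800:
        v,u=np.nonzero(l==i);print(s[i],c[i].round());
e=np.array([np.cos(-1.649),np.sin(-1.649)]);k=np.array([-e[1],e[0]]);o=np.array([.3876,.2319])
print(proj(f,[[*(o+e*a+k*b),z] for z in(.06,.01) for a,b in((.03,.025),(.03,-.025),(-.03,-.025),(-.03,.025))],True).round().tolist())
show(y0=40,y1=280,x0=220,x1=420)
print(rel((.3883,.2409,.1),-1.649),rel((.3883,.2409,.03),-1.649))
E
```

```text
t: 58.7
eef_pos: [0.4004, 0.3, 0.2606]
ee_rot: [3.141, -0.001, -1.654]
force: [-0.7, -0.1, -0.0]
width: 0.0875
gripper_force: 0.0
[[300.0, 106.0], [354.0, 106.0], [354.0, 170.0], [300.0, 170.0], [302.0, 108.0], [350.0, 108.0], [350.0, 165.0], [303.0, 165.0]]
wwwwwwwwwwwwwwwwwwwwwwwwwwwwwwwwwwwwwwwwwwwwwwwwww
wwwwwwwwwwwwwwwwwwwwwwwwwwwwwwwwwwwwwwwwwwwwwwwwww
wwwwwwwwwwwwwwwwwwwwwwwwwwwwwwwwwwwwwwwwwwwwwwwwww
wwwwwwwwwwwwwwwwwwwwwwwwwwwwwwwwwwwwwwwwwwwwwwwwww
wwwwwwwwwwwwwwwwwwwwwwwwwwwwwwwwwwwwwwwwwwwwwwwwww
wwwwwwwwwwwwwwwwwwwwwwwwwwwwwwwwwww.wwwwwwwwwwwwww
wwwwwwwwwwwwwwwwwwwwwww.wwwwwwwbbbbbbwwwwwwwwwwwww
wwwwwwwwwwwww.bbbbbbwwwwwwwwwwbbbbbbbwwwwwwwwwwwww
wwwww.bbbbbbbbbbbbbwwwwwwwwwwwbbbbbbbwwwwwwwwwwwww
bbbbbbbbbbbbbbbbbbbwwwwwwwwwwwwbbbbbbwwwwwwwwwwwww
bbbbbbbbbbbbbbbbbbwwwwwwwwwwwwwwbbbbw.wwwwwwwwwwww
bbbbbbbbbbbbbbbbbbwwwwwwwwwwwwwwwwbwwwwwwwwwwwwwww
bbbbbbbbbbbbbbbbbwwwwwwwwwwwwwwwwwwww.wwwwwwwwwwww
bbbbbbbbbbbbbbbbbbwwwwwwwwwwwwwwwwww..wwwwwwwwwwww
bbbbbbbbbbbbbbbbbbwwwwwwwwwwwwwwww....wwwwwwwwwwww
bbbbbbbbbbbbbbbbbbwwwwwwwwwwwwwwww.....wwwwwwwwwww
bbbbbbbbbbbbbbbbbbwwwwwww
[... 556 characters left out ...]
bbbbwwwwwwwwwwwbbbbbbwwwwwwwww
bbbbbbbbbbbbbbbbbbbbbbbbbwwwwwwwbbbbbbbbbwwwwwwwww
bbbbbbbbbbbbbbbbbbbbbbbbbbbbbbbbbbbbbbbbbwwwwwwwww
bbbbbbbbbbbbbbbbbbbbbbbbbbbbbbbbbbbbbbbbbwwwwwwwww
bbbbbbbbbbbbbbbbbbbbbbbbbbbbbbbbbbbbbbbbbwwwwwwwww
bbbbbbbbbbbbbbbbbbbbbbbbbbbbbbbbbbbbbbbbbwwwwwwwww
bbbbbbbbbbbbbbbbbbbbbbbbbbbbbbbbbbbbbbbbb.wwwwwwww
bbbbbbbbbbbbbbbbbbbbbbbbbbbbbbbbbbbbbbbbbwwwwwwwww
bbbbbbbbbbbbbbbbbbbbbbbbbbbbbbbbbbbbbbbbbbwwwwwwww
bbbbbbbbbbbbbbbbbbbbbbbbbbbbbbbbbbbbbbbbbbwwwwwwww
bbbbbbbbbbbbbbbbbbbbbbbbbbbbbbbbbbbbbbbbbbwwwwwwww
bbbbbbbbbbbbbbbbbbbbbbbbbbbbbbbbbbbbbbbbbbwwwwwwww
bbbbbbbbbbbbbbbbbbbbbbbbbbbbbbbbbbbbbbbbbbwwwwwwww
([59.9, 7.1, 160.8], -0.005) ([59.8, 7.1, 230.8], -0.005)
```

```bash
python3 - <<'E'
from h import *
f=optics.grab_frame("wrist");h=cv2.cvtColor(f["color"],cv2.COLOR_RGB2HSV)
for u in(305,325,345):print(u,[(v,*h[v,u].tolist()) for v in range(70,184,6)])
for v in(90,105,125,160):print(v,[(u,*h[v,u].tolist()) for u in range(284,384,6)])
E
```

```text
305 [(70, 15, 129, 243), (76, 9, 126, 152), (82, 121, 96, 146), (88, 122, 93, 151), (94, 125, 92, 149), (100, 127, 91, 149), (106, 16, 130, 254), (112, 25, 127, 255), (118, 25, 128, 255), (124, 25, 127, 255), (130, 25, 127, 255), (136, 25, 130, 255), (142, 25, 130, 255), (148, 26, 129, 255), (154, 25, 131, 255), (160, 25, 132, 255), (166, 25, 130, 255), (172, 107, 138, 245), (178, 107, 139, 246)]
325 [(70, 10, 140, 201), (76, 113, 111, 237), (82, 131, 87, 147), (88, 131, 85, 150), (94, 131, 84, 151), (100, 131, 89, 152), (106, 25, 130, 255), (112, 25, 131, 255), (118, 25, 131, 255), (124, 25, 131, 255), (130, 25, 132, 255), (136, 25, 132, 255), (142, 25, 132, 255), (148, 25, 129, 255), (154, 25, 128, 255), (160, 25, 125, 255), (166, 25, 122, 255), (172, 113, 94, 247), (178, 115, 90, 246)]
345 [(70, 10, 141, 163), (76, 110, 129, 237), (82, 109, 132, 239), (88, 108, 132, 242), (94, 108, 133, 243), (100, 112, 135, 221), (106, 25, 133, 255), (112, 25, 133, 255), (118, 25, 134, 255), (124, 25, 131, 255), (130, 25, 129, 255), (136, 25, 126, 255), (142, 25, 121, 255), (148, 24, 117, 255), (
[... 858 characters left out ...]
290, 117, 109, 150), (296, 122, 97, 150), (302, 25, 127, 255), (308, 25, 128, 255), (314, 25, 129, 255), (320, 25, 131, 255), (326, 25, 132, 255), (332, 25, 133, 255), (338, 25, 133, 255), (344, 25, 132, 255), (350, 25, 128, 255), (356, 121, 75, 240), (362, 126, 74, 242), (368, 124, 74, 241), (374, 13, 120, 248), (380, 14, 119, 249)]
160 [(284, 107, 149, 244), (290, 107, 145, 245), (296, 107, 140, 246), (302, 25, 131, 255), (308, 25, 132, 255), (314, 25, 131, 255), (320, 25, 128, 255), (326, 25, 125, 255), (332, 25, 119, 255), (338, 24, 113, 255), (344, 24, 112, 255), (350, 24, 112, 255), (356, 126, 71, 243), (362, 125, 75, 242), (368, 123, 72, 243), (374, 120, 71, 243), (380, 13, 113, 249)]
```

The top face spans u 299–353, v 105–169, matching the prediction within a pixel. Grip it.

```bash
python3 -m jog '[[1,[60,7,60],-0.005],[1,[60,7,120],-0.005],[1,[60,7,170],-0.005],[1,[60,7,170],-0.005],[1,[60,7,210],-0.005],[1,[60,7,231],-0.005],[1,[60,7,231],-0.005],[-1,[60,7,231],-0.005],[-1,[60,7,231],-0.005],[-1,[60,7,231],-0.005],[-1,[60,7,231],-0.005],[-1,[60,7,231],-0.005],[-1,[60,7,231],-0.005],[-1,[60,7,231],-0.005],[-1,[60,7,170],-0.005],[-1,[60,7,110],-0.005],[-1,[60,7,66],-0.005],[-1,[60,7,66],-0.005]]' 3; python3 - <<'E'
from h import *
Y=PR[2]-np.pi
print(status.get_state()['width'],rel(w(-50,-40,.19),Y),rel(w(-26,-47,.130),Y))
E
```

```text
t: 61.1
eef_pos: [0.3897, 0.2423, 0.1983]
ee_rot: [-3.138, 0.006, -1.648]
force: [-0.2, 0.3, -1.8]
width: 0.0498
gripper_force: 3.0
0.04983813288601259 ([339.1, -179.3, 7.0], 1.57) ([346.4, -203.1, 67.1], 1.57)
```

```bash
python3 -m jog '[[-1,[346,-203,0],0.15],[-1,[346,-203,0],0.33],[-1,[346,-203,0],0.5],[-1,[346,-203,0],0.68],[-1,[346,-203,0],0.85],[-1,[346,-203,0],1.03],[-1,[346,-203,0],1.2],[-1,[346,-203,0],1.38],[-1,[346,-203,0],1.57],[-1,[346,-203,0],1.57],[-1,[346,-203,0],1.57],[-1,[346,-203,40],1.57],[-1,[346,-203,66],1.57],[-1,[346,-203,66],1.57],[-1,[346,-203,66],1.57]]'; python3 - <<'E'
from h import *
Y=PR[2]-np.pi
s=status.get_state();print(inp(s['eef_pos']),s['eef_pos'][2],s['width'])
for D,H in[(12,25),(18,20.5),(22.9,15.7),(26,9),(27.7,2),(27,-5),(25,-12)]:
    print(D,H,rel(w(-10-D,-47,.102+H/1e3-.005),Y))
tilt()
E
```

```text
t: 62.98
eef_pos: [0.565, -0.1196, 0.13]
ee_rot: [-3.141, 0.001, 3.067]
force: [0.5, 0.2, -0.3]
width: 0.0502
gripper_force: 3.0
[-26.8 -48.4] 0.1300290008696154 0.05023313101806042
12 25 ([-4.8, 1.4, 8.0], 0.002)
18 20.5 ([1.2, 1.4, 12.5], 0.002)
22.9 15.7 ([6.1, 1.4, 17.3], 0.002)
26 9 ([9.2, 1.4, 24.0], 0.002)
27.7 2 ([11.0, 1.4, 31.0], 0.002)
27 -5 ([10.3, 1.4, 38.0], 0.002)
25 -12 ([8.3, 1.4, 45.0], 0.002)
[(204, [60, 2, 245], [20, 40, 129]), (210, [45, 2, 244], [30, 5, 145]), (216, [21, 7, 240], [11, 70, 160]), (222, [17, 174, 254], [11, 195, 190]), (228, [17, 175, 254], [11, 194, 139]), (234, [17, 174, 254], [11, 199, 128]), (240, [17, 175, 254], [11, 201, 127]), (246, [11, 194, 212], [11, 202, 126]), (252, [11, 194, 195], [11, 202, 202]), (258, [17, 176, 254], [17, 179, 254]), (264, [17, 177, 254], [17, 179, 254]), (270, [17, 179, 254], [17, 179, 254]), (276, [11, 197, 186], [12, 201, 220]), (282, [11, 198, 185], [11, 202, 177]), (288, [11, 201, 183], [11, 203, 177]), (294, [11, 199, 181], [11, 202, 178]), (300, [11, 201, 180], [11, 203, 177]), (306, [11, 203, 178], [11, 204, 176]), (312, [11, 201, 178], [11, 202, 177]), (318, [11, 202, 177], [11, 201, 178]), (324, [11, 202, 177], [11, 202, 178])]
0 [256. 218. 396. 332.]
15 [231. 229. 390. 348.]
30 [217. 244. 378. 362.]
45 [212. 262. 360. 376.]
60 [215. 281. 338. 386.]
75 [224. 303. 313. 394.]
90 [238. 324. 289. 397.]
```

```bash
python3 -m jog '[[-1,[-5,1.4,0],0],[-1,[-5,1.4,6],0],[-1,[-5,1.4,9],0],[-1,[-2,1.4,12],0],[-1,[1,1.4,15],0],[-1,[4,1.4,18],0],[-1,[6,1.4,20.5],0],[-1,[8,1.4,24],0],[-1,[9,1.4,27],0],[-1,[10,1.4,31],0],[-1,[11,1.4,35],0],[-1,[11,1.4,39],0],[-1,[10,1.4,43],0],[-1,[9,1.4,48],0],[-1,[9,1.4,50],0],[-1,[6,1.4,50],0],[-1,[4,1.4,50],0],[-1,[2,1.4,50],0],[-1,[1,1.4,50],0],[-1,[1,1.4,50],0]]' 3; python3 - <<'E'
from h import *
s=status.get_state();print(inp(s['eef_pos']),s['eef_pos'][2],s['width'],s['force']);tilt()
E
```

```text
t: 65.53
eef_pos: [0.5634, -0.1182, 0.079]
ee_rot: [3.142, -0.0, 3.065]
force: [-3.1, 0.4, -1.9]
width: 0.0498
gripper_force: 3.0
[-28.5 -47.1] 0.07899901694072331 0.04983421681555215 [-3.13573742  0.38296796 -1.93336509]
[(204, [60, 2, 245], [60, 1, 245]), (210, [60, 2, 243], [60, 5, 163]), (216, [19, 9, 238], [17, 31, 147]), (222, [12, 195, 215], [11, 194, 216]), (228, [11, 192, 215], [11, 197, 215]), (234, [11, 191, 216], [12, 198, 216]), (240, [11, 190, 216], [12, 200, 215]), (246, [11, 190, 215], [12, 198, 216]), (252, [12, 192, 215], [12, 200, 216]), (258, [12, 190, 216], [12, 202, 216]), (264, [12, 193, 215], [12, 200, 216]), (270, [12, 195, 215], [12, 201, 214]), (276, [11, 195, 216], [11, 204, 149]), (282, [12, 196, 216], [11, 205, 148]), (288, [12, 197, 226], [11, 205, 153]), (294, [16, 182, 253], [11, 203, 172]), (300, [16, 183, 252], [11, 203, 172]), (306, [11, 202, 172], [11, 202, 172]), (312, [11, 203, 171], [11, 202, 172]), (318, [11, 203, 171], [11, 204, 171]), (324, [11, 206, 171], [11, 203, 172])]
0 [255. 217. 395. 331.]
15 [230. 228. 389. 347.]
30 [216. 243. 377. 362.]
45 [212. 261. 359. 375.]
60 [215. 281. 337. 386.]
75 [224. 302. 312. 393.]
90 [237. 324. 288. 396.]
```

```bash
python3 -m jog '[[-1,[0,0,0],0],[-1,[0,0,0],0],[-1,[7,0,0],0],[-1,[12,0,-52],0],[-1,[12,0,-52],0],[-1,[32,-44,-52],0],[-1,[32,-44,-52],0],[-1,[32,-44,-52],0]]' 12;  python3 - <<'E'
from h import *
s=status.get_state();print(inp(s['eef_pos']),s['eef_pos'][2],s['width'],s['force'])
f=optics.grab_frame("side")
# brass: pixels near expected peg1/peg2 feet
h=cv2.cvtColor(f["color"],cv2.COLOR_RGB2HSV).astype(int)
m=((abs(h[...,0]-19)<4)&(h[...,1]>110)&(h[...,2]>60)&(h[...,2]<225)).astype(np.uint8)
n,l,st,c=cv2.connectedComponentsWithStats(m)
for i in range(1,n):
    if 25<st[i,4]<400 and 280<c[i][0]<400 and 200<c[i][1]<310: print(st[i],c[i].round(1))
print(proj(f,[w(-61,-6,.026),w(-61,-6,.076),w(-62,-91,.026),w(-62,-91,.076)]).round(1).tolist())
E
```

```text
t: 66.58
eef_pos: [0.5286, -0.1597, 0.1312]
ee_rot: [3.141, 0.001, 3.065]
force: [0.3, 0.3, -0.5]
width: 0.0498
gripper_force: 12.0
[-60.1 -91.2] 0.1311958310584965 0.049821603125342805 [ 0.33734769  0.26923257 -0.53471283]
[325 206  28  19  47] [336.  213.9]
[323 245   7  19 119] [326.  254.3]
[345 264   8  18 120] [348.9 273.1]
[[324.8, 261.4], [324.6, 245.5], [347.2, 280.0], [347.7, 263.9]]
```

Peg2's blob (348.9, rows 264–282) agrees with the target to about 2 mm. Lower.

```bash
python3 -m jog '[[-1,[-1,-1,20],0],[-1,[-1,-1,40],0],[-1,[-1,-1,55],0],[-1,[-1,-1,62],0],[-1,[-1,-1,64],0],[-1,[-1,-1,64],0]]' 12; python3 -m jog '[[-1,[0,0,1],0],[-1,[0,0,2],0],[-1,[0,0,4],0],[-1,[0,0,6.5],0],[-1,[0,0,6.5],0]]' 3;  python3 - <<'E'
from h import *
s=status.get_state();print(inp(s['eef_pos']),s['eef_pos'][2],s['width'],s['force']);tilt()
E
```

```text
t: 67.38
eef_pos: [0.5302, -0.1605, 0.0677]
ee_rot: [3.141, 0.002, 3.066]
force: [5.3, 0.8, 0.1]
width: 0.05
gripper_force: 12.0
t: 68.0
eef_pos: [0.5285, -0.1608, 0.0601]
ee_rot: [-3.142, -0.001, 3.065]
force: [0.5, 0.2, -1.5]
width: 0.0496
gripper_force: 3.0
[-60.  -92.2] 0.06009791622106176 0.049596170664847075 [ 0.49556347  0.23070447 -1.47923073]
[(204, [0, 0, 254], [60, 1, 251]), (210, [60, 1, 254], [60, 1, 251]), (216, [60, 2, 246], [60, 2, 243]), (222, [12, 186, 207], [11, 173, 212]), (228, [11, 191, 207], [11, 194, 209]), (234, [11, 190, 208], [11, 198, 207]), (240, [11, 188, 208], [11, 200, 207]), (246, [11, 189, 208], [11, 200, 208]), (252, [11, 188, 210], [11, 202, 206]), (258, [11, 191, 208], [11, 201, 207]), (264, [11, 193, 209], [12, 202, 207]), (270, [11, 194, 209], [11, 200, 208]), (276, [11, 195, 209], [12, 202, 206]), (282, [11, 196, 208], [11, 202, 148]), (288, [16, 179, 253], [12, 203, 176]), (294, [16, 181, 253], [11, 203, 176]), (300, [16, 182, 253], [11, 200, 176]), (306, [11, 200, 177], [11, 203, 176]), (312, [11, 201, 176], [11, 204, 175]), (318, [11, 204, 175], [11, 204, 175]), (324, [17, 181, 253], [11, 203, 175])]
0 [255. 218. 396. 331.]
15 [231. 229. 390. 347.]
30 [217. 244. 378. 362.]
45 [212. 262. 360. 375.]
60 [215. 281. 337. 386.]
75 [224. 303. 312. 393.]
90 [238. 324. 289. 396.]
```

```bash
python3 -m jog '[[-1,[0,0,1],0],[-1,[0,0,2],0],[-1,[0,0,3],0],[-1,[0,0,4],0],[-1,[0,0,4],0]]' 3;  python3 - <<'E'
from h import *
s=status.get_state();print(s['eef_pos'][2],s['force']);
f=optics.grab_frame("wrist");b=cv2.cvtColor(f["color"],cv2.COLOR_RGB2HSV);print([(y,b[y,275].tolist(),b[y,370].tolist()) for y in range(210,300,4)])
E
```

```text
t: 68.68
eef_pos: [0.529, -0.1607, 0.0565]
ee_rot: [-3.142, -0.0, 3.065]
force: [1.2, 0.1, -1.6]
width: 0.0501
gripper_force: 3.0
0.05645802953907044 [ 1.15034492  0.10574553 -1.61735313]
[(210, [60, 1, 248], [60, 2, 244]), (214, [75, 2, 249], [60, 2, 242]), (218, [75, 2, 246], [60, 2, 245]), (222, [11, 190, 208], [11, 175, 214]), (226, [11, 193, 210], [11, 195, 212]), (230, [11, 193, 210], [11, 196, 211]), (234, [11, 191, 211], [12, 198, 210]), (238, [11, 192, 209], [12, 198, 211]), (242, [11, 191, 211], [12, 198, 211]), (246, [11, 192, 210], [12, 201, 209]), (250, [11, 192, 211], [11, 198, 211]), (254, [11, 191, 210], [11, 202, 210]), (258, [11, 192, 210], [12, 200, 210]), (262, [11, 194, 210], [12, 201, 211]), (266, [11, 193, 211], [12, 203, 209]), (270, [11, 196, 210], [11, 201, 209]), (274, [11, 196, 210], [12, 203, 209]), (278, [11, 196, 211], [11, 202, 169]), (282, [11, 197, 211], [11, 204, 150]), (286, [17, 179, 253], [11, 202, 179]), (290, [16, 180, 253], [11, 202, 178]), (294, [17, 180, 254], [11, 201, 179]), (298, [16, 180, 254], [11, 203, 178])]
```

```bash
python3 -m jog '[[-1,[0,0,1],0],[-1,[0,0,2],0],[-1,[0,0,3],0],[-1,[0,0,4],0],[-1,[0,0,4],0]]' 3;  python3 - <<'E'
from h import *
s=status.get_state();print(s['eef_pos'][2],s['force']);
f=optics.grab_frame("wrist");b=cv2.cvtColor(f["color"],cv2.COLOR_RGB2HSV);print([(y,b[y,275].tolist(),b[y,370].tolist()) for y in range(210,300,4)])
E
```

```text
t: 69.35
eef_pos: [0.529, -0.1607, 0.0525]
ee_rot: [-3.142, -0.0, 3.065]
force: [-0.1, -0.2, -1.0]
width: 0.0502
gripper_force: 3.0
0.05245379886150976 [-0.06686504 -0.19508606 -0.98393568]
[(210, [60, 2, 244], [45, 2, 243]), (214, [60, 2, 245], [60, 2, 242]), (218, [60, 2, 246], [60, 2, 243]), (222, [10, 149, 215], [11, 142, 215]), (226, [11, 192, 210], [12, 196, 209]), (230, [11, 193, 210], [12, 197, 210]), (234, [11, 191, 211], [12, 199, 209]), (238, [11, 190, 211], [11, 199, 211]), (242, [11, 190, 211], [12, 201, 209]), (246, [11, 190, 212], [12, 199, 210]), (250, [11, 191, 211], [12, 201, 208]), (254, [11, 192, 211], [12, 202, 210]), (258, [11, 191, 211], [12, 201, 209]), (262, [11, 193, 211], [11, 200, 210]), (266, [11, 194, 212], [11, 200, 209]), (270, [11, 196, 210], [12, 200, 210]), (274, [11, 196, 211], [12, 201, 209]), (278, [11, 196, 211], [11, 204, 149]), (282, [11, 197, 211], [11, 204, 149]), (286, [17, 179, 253], [11, 203, 178]), (290, [17, 179, 254], [11, 202, 178]), (294, [17, 180, 254], [11, 201, 180]), (298, [17, 181, 254], [11, 201, 180])]
```

```bash
python3 - <<'E'
from h import *
from scipy.optimize import least_squares
f=optics.grab_frame("wrist")
s=status.get_state();p=s['eef_pos']+[0,0,.005];yw=s['ee_rot'][2];e=np.array([np.cos(yw),np.sin(yw),0]);z=np.array([0,0,1.])
def rows(th,g,k):
    t=np.radians(th);ex=e*np.cos(t)-z*np.sin(t);ez=e*np.sin(t)+z*np.cos(t)
    return proj(f,[p+ex*(.03+g)+ez*(.025+k),p+ex*(-.03+g)+ez*(.025+k)],True)[:,1]
for th in(75,80,82,84,86,88,90):
    r=least_squares(lambda q:rows(th,*(q/1e3))-[221.5,284.5],[9,0]);q=r.x/1e3;t=np.radians(th)
    low=p[2]-(.03+q[0])*np.sin(t)-(.025-q[1])*np.cos(t);print(th,r.x.round(1),"rim low z mm",(low*1e3).round(1))
g=optics.grab_frame("side")
for zz in(.026,.036):print(zz,proj(g,[w(-60+a,-92+b,zz) for a,b in((-25,-25),(-25,25),(25,-25))]).round().tolist())
c=(343,275);show("side",c[0]-40,c[0]+40,c[1]-30,c[1]+40,2,2)
E
```

```text
75 [ 52.7 -23.8] rim low z mm -35.0
80 [29.8 -6.2] rim low z mm -6.8
82 [19.6 -0.1] rim low z mm 5.0
84 [8.8 5.4] rim low z mm 16.9
86 [-2.5 10.2] rim low z mm 29.1
88 [-14.3  14.3] rim low z mm 41.5
90 [-26.5  17.7] rim low z mm 54.0
0.026 [[347.0, 291.0], [333.0, 279.0], [363.0, 281.0]]
0.036 [[347.0, 287.0], [333.0, 276.0], [364.0, 278.0]]
wwwwwOO........w..ww.................ggg
wwwwOww.......w.w..ww.................gg
wwOww.....ww..w.....ww..................
OOw.......ww.w........ww................
w.........wwww.........wb...............
..........wwww.......wOOO...............
..........wwww.....w...O................
..........wwww..wOOOOw..................
..........wwww.wOwwwwO..................
...........ww..wwwwwwww.................
...............Owwwwwww.................
...............Owwwwwwww...ww...........
w..............OwwwwwwwOb..w............
ww.............OwwwwwwwwOb.ww...........
www............OwwwwwwwwwO..............
wwww...........OwwwwwwwwwO..............
wwwww..........OwwwwwwwwwOw...........gg
wwwwww.........OwwwwwwwwwO..........gggg
wwwwwww........OwwwwwwwwwO.........ggggg
wwwwwwwww.......OOwwwwwwwO.......ggggggw
wwwwwwwwww.......wOwwwwwwOO....gggggggww
wwwwwwwwwww.......wOwwwwOO...gggggggwwww
wwwwwwwwwwww........OwOOw...wgggggwwwwww
wwwwwwwwwwwww........O....wwww.ggwwwwwww
wwwwwwwwwwwwww..........wwwwwwwwwwwwwwww
wwwwwwwwwwwwwww........wwwwwwwwwwwwwwwww
wwwwwwwwwwwwwwww........wwwwwwwwwwwwwwww
wwwwwwwwwwwwwwwwww.......wwwwwwwwwwwwwww
wwwwwwwwwwwwwwwwwww......wwwwwwwwwwwwwww
wwwwwwwwwwwwwwwwwwww.....wwwwwwwwwwwwwww
wwwwwwwwwwwwwwwwwwwww....wwwwwwwwwwwwwww
wwwwwwwwwwwwwwwwwwwwww....wwwwwwwwwwwwww
wwwwwwwwwwwwwwwwwwwwwww...wwwwwwwwwwwwww
wwwwwwwwwwwwwwwwwwwwwwww..owwwwwwwwwwwww
wwwwwwwwwwwwwwwwwwwwwwwww.wwwwwwwwwwwwww
```

The side view puts the bottom corner at (345,291) against a predicted seated (347,291), so the rim is down. Release and rise.

```bash
python3 -m jog '[[0.5,[0,0,0],0],[0.5,[0,0,0],0],[0.5,[0,0,0],0],[0.5,[0,0,-30],0],[0.5,[0,0,-80],0],[0.5,[0,0,-140],0],[1,[0,0,-190],0],[1,[60,0,-210],0],[1,[60,0,-210],0]]' 3;  python3 - <<'E'
from h import *
f=optics.grab_frame("wrist");g=optics.grab_frame("side");h=optics.grab_frame("scene")
o=np.zeros((600,800,3),np.uint8)
o[:300,:400]=crop(f["color"][:,:,::-1],180,460,80,290,400/280)[:300,:400]
o[300:,:400]=crop(g["color"][:,:,::-1],265,395,200,298,400/130)[:300,:400]
o[:300,400:]=cv2.resize(h["color"][:,:,::-1],(400,300))
o[300:,400:]=crop(h["color"][:,:,::-1],240,400,170,290,2.5)
cv2.imwrite("pics/fin.png",o);s=status.get_state();print(s['t'],s['eef_pos'])
E
```

```text
t: 70.68
eef_pos: [0.4673, -0.1561, 0.2653]
ee_rot: [3.141, 0.005, 3.065]
force: [0.2, 0.1, 0.2]
width: 0.0862
gripper_force: 0.0
70.825 [ 0.46937454 -0.15612252  0.2626988 ]
```

View pics/fin.png

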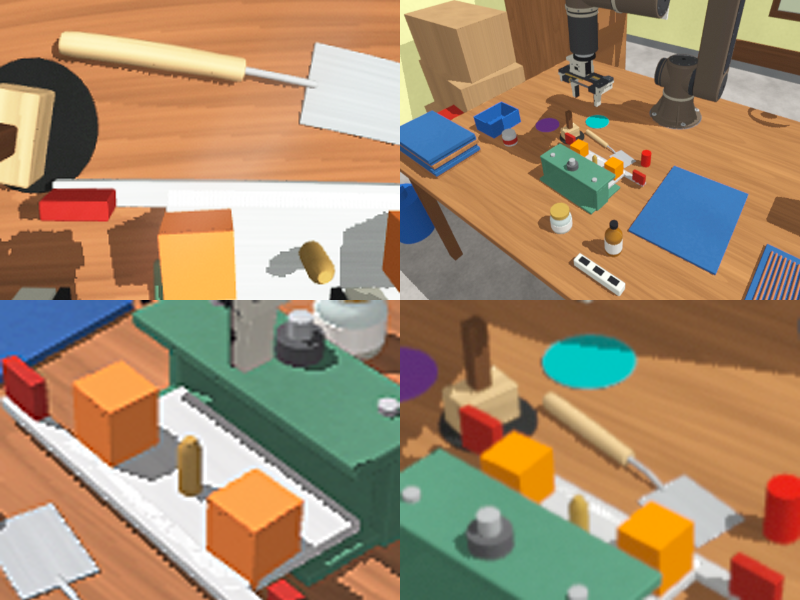

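Both cups stand upside down over the left and right pegs, the mallet is upright on its pad, the board is empty, and the bystanders are in place. Handing in.

```bash
python3 -c "
from station import order
print(order.job_done())"
```

```text
the job is handed in; nothing more can be done
None
```

I handed the job in at about 71 s. The plate is walked out, with the left ear at its stop and the right ear apparently a few mm past its nominal stop. The ears never got more than about 14.5 mm apart by my estimate. The mallet is upright on its pad, and both cups present are upside down over the left and right pegs. The hand-in call returned no verdict.

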